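# Press a valve seat ring home

### The job

The white seat ring has only been started in its pocket in the valve body on the tilting fixture. Take the driver that fits it from the tray (the one that covers the ring yet goes into the pocket), press the ring straight in with it until you feel it land on its shoulder, without forcing it beyond that, then stand the driver upright again in its place in the tray. Use the driver, not the fingers, on the ring, and leave the other drivers and the parts lying about where they are.

Things in the scene. Friction and masses are not known exactly. Their poses are not given: they have to be found in the camera images.
- valve: Steel ball valve middle section clamped on a grey tilting fixture (base 150 x 160 mm, fixed to the bench). Origin: centre of the pocket's mouth in its 80 x 80 mm face, 129 mm above the bench. z points out of the face along the pocket, 30 degrees from vertical; press along -z. Stem boss at +x, clamps at +y and -y, all below the face. Pocket 47 mm across, open behind the ring to 34 mm deep.
- seat_face (a point): Centre of the outer face of the white plastic seat ring in that pocket, which looks up, towards the robot and to its right. Ring 46 mm outside, 32 mm inside, 12 mm thick. z axis as the valve's. At the start the face stands 4 to 7.5 mm proud of the valve's face; when home it lies 2 mm below the valve's face.
- seat (a joint): Height of the ring above its shoulder along the pocket, m: 0 = home, 0.006 to 0.0095 at the start. It slides only along the pocket, stays where left and resists with about 8 N all the way; on the shoulder the force rises steeply, by tens of N per mm. More than 50 N on ring or valve damages them.
- driver_mid: Driver that fits: loose steel disc on a handle, 98 mm tall, standing in one of the tray's recesses, any of the three. Origin: centre of its flat working face, underneath; z up the handle. Disc 41 mm across, 13 mm thick; neck 16 mm across to z 38 mm; collar 34 mm across, z 38 to 43; black round grip 26 mm across, z 43 to 98. About 0.18 kg.
- driver_small: Too small a driver (disc 26 mm, it would drop through the ring), otherwise shaped alike; same tray. Origin as above.
- driver_large: Too large a driver (disc 52 mm, it does not go into the pocket), otherwise shaped alike; same tray. Origin as above.
- tray: Grey driver tray fixed to the bench, 78 x 226 x 14 mm, with three round recesses 58 mm across and 6 mm deep (floor 8 mm above the bench) in a row along its y axis at -74, 0 and 74 mm. Origin: centre of its underside.
- finished_valve1: Loose finished ball valve standing on end, 47 mm across, with a yellow lever up to 145 mm high on its -x side. Bystander. Origin: centre of its foot.
- finished_valve2: A second such valve. Bystander. Origin: centre of its foot.
- end_cap1: Loose steel end cap, square foot 56 mm, 38 mm high. Bystander. Origin: centre of its underside.
- end_cap2: A second such end cap. Bystander. Origin: centre of its underside.
- wrench: Loose flat wrench, 170 mm long, lying flat between fixture and tray. Bystander.
- grease_jar: Loose white jar with black lid, 58 mm across, 60 mm high. Bystander. Origin: centre of its foot.
Mind the look-alikes: they are no part of the job. What is shaped like the driver_mid but brown or orange is not meant.

How it is judged:
On the way, in this order (a step that is already met when the one before it is completed fails the run):
1. the fitting driver is lifted out of the tray (z of driver_mid in the frame of tray above 0.04 m), for 0.1 s.
2. the ring is on its shoulder (within 1 mm) with the driver pressing on it (value of joint seat below 0.001 m and contact force between driver_mid and valve above 2 N), for 0.02 s.
At the end, for the whole second after the job is handed in: The seat ring is on its shoulder (within 1 mm), and the fitting driver stands upright (within 0.1 rad) and still in the recess it came from (within 16 mm of where it stood), released (value of joint seat below 0.001 m and distance of driver_mid from where it was at the start of the episode below 0.016 m and angle between driver_mid's own z axis and vertical below 0.1 rad and linear speed of driver_mid below 0.02 m/s); the robot touches nothing.
It fails at once if ring and valve are forced: more than 50 N from the driver (contact force between driver_mid and valve above 50 N).
It fails at once if the ring or the valve is pushed with the fingers (more than 3 N) (contact force between the fingers and valve above 3 N).
It fails at once if another driver is moved by more than 30 mm (distance of any of driver_small, driver_large from where it was at the start of the episode above 0.03 m).
It fails at once if a bystander is moved by more than 30 mm (distance of any of finished_valve1, finished_valve2, end_cap1, end_cap2, wrench, grease_jar from where it was at the start of the episode above 0.03 m).
It also fails if it takes over 48 s, if anything falls off the work surface, if the arm or the gripper's body presses on something with over 40 N, if the wrist force passes 120 N, or if a joint passes its speed limit or range.

### The arm

A 6-joint arm with a two-finger parallel gripper is mounted at the origin on the work surface. World frame = base frame: x ahead of the robot, y to its left, z up, the work surface at z = 0. Lengths are in m, angles in rad, forces in N, time in s.
With the tool pointing down it reaches from about 0.3 to 0.875 m from the base axis. Payload 4.2 kg.
Tool frame: the origin (TCP) lies on the centre line of the jaws, within the pads' length; the fingertips stand bot.tip_reach ahead of it and the grasp point (between the pads) lies 2 mm behind it (bot.tip_reach is the distance from the TCP to the fingertips, in m); x points along the fingers, z is the direction in which the jaws open and shut, and the axes are right-handed (so a half turn about x gives the same grasp; the last joint's range is limited). The gripper opens to 85 mm and grips with 20 to 120 N. Pads are 22 mm wide; open, the fingers measure 114 mm over their backs; the gripper's body (76 mm by 85 mm) begins 54 mm behind the grasp point. The pads swing forward as they close: fully open they stand 13 mm farther back than shut.
Start: joints at [-1.182, 0.32, 1.565, -0, 1.257, -0.02], TCP at [0.229, -0.528, 0.248] pointing down, gripper open.
Joint ranges: [-3.11, 3.11], [-0.84, 2.01], [0.21, 2.61], [-1.34, 4.49], [0.05, 2.63], [-2.56, 2.56]. Speed limits (rad/s): [2.57, 2.57, 3.14, 3.14, 3.14, 3.14].

### API

Orientations are given as a 3x3 rotation matrix whose columns are the frame's x, y, z axes.
In Python, from station import sensors, cams, bot gives the robot as it stands. The module is installed in compiled form; this text tells all that it offers.
- The arm moves only by the tool jog_arm, never from a script. Its argument "deltas" is a list of rows, each a list of 7 numbers: the turn, a rotation vector about the tool's x, y, z in rad, then the shift along the tool's x, y, z in cm, then the opening in per cent of the stroke, from 0 (shut) to 100 (fully open). A call has 1 to 12 rows; each row shifts and turns the commanded pose from where the row before left it, along the tool's axes as they then stand; what a row does not reach is not made up. A row lasts 1/10 s, in which the tool goes at most 50 mm and 8.59 degrees, less where a joint would pass 70% of its speed; a pose out of reach is approached as far as the arm can. A call with a gripper value outside its range is refused whole. The fingers move at their own pace and stop on an object; the grip force is fixed at half the most. Time passes only in rows, so rows that do not move let the fingers close. It gives the time, the measured TCP pose, the force and the opening at its end, in the units of the state.
- sensors.read_state(): the state, without advancing time (a new reading comes with each control period).
- cams.snapshot(name): name is "side" or "top"; returns a dict with "frame" (400x640x3 uint8, blue, green, red), "camera_matrix" (3x3 intrinsics, pixels), "dist_coeffs" ([k1, k2, p1, p2, k3] as OpenCV has them; the pictures are not rectified), "pose" (4x4, takes a point from camera to world coordinates). Camera axes: x right, y down, z forward; pixel columns grow to the right and rows downward; lengths in m; the calibration is good to about 2 mm. A picture is of the moment at which its call begins. There is no depth.
- bot.close_job(): hands the job in, once; it reports no verdict.
The state is a dict: "t": time; "joints": joint angles; "qvel": joint speeds; "joint_efforts": joint torques, N m; "eef_pos": TCP position; "ee_rot": TCP orientation; "wrist_force": force on the tool from outside, world axes, zero at the start; "ft_torque": the same for the moment, N m; "finger_gap": finger opening in m.
Only numpy, scipy, OpenCV 4.12 (cv2) and the standard library are available. Lean on these libraries where they do the work, as an engineer would, in place of code of your own. Each camera call takes 0.05 s, during which the arm holds its last target.

## Working session

There is one attempt and no reset: what is moved stays moved. The work goes in short steps, Python scripts to look and compute and a tool call to move; the robot and the scene stay as the last step left them, time stands still between calls to the robot, and variables do not carry over. Pictures are saved under pics/ and viewed, and the job is handed in when it is done.

Besides the shell and the picture viewer there is one more tool, called after "Call:" as a command line: name --pt "numbers of a row" for each row, then --argument value for the rest. jog_arm: Moves the arm, as the interface text tells. Its arguments: {"type":"object","properties":{"deltas":{"type":"array"}},"required":["deltas"]}

```bash
mkdir -p pics; ls
python3 - <<'E'
from station import sensors,cams,bot
import cv2,numpy as np,pickle
for n in("side","top"):
    s=cams.snapshot(n); cv2.imwrite(f"pics/{n}0.png",s["frame"]); pickle.dump(s,open(f"{n}0.pkl","wb"))
    print(n,s["camera_matrix"].round(1).tolist(),np.round(s["dist_coeffs"],4),s["pose"].round(3).tolist())
print(bot.tip_reach); print(sensors.read_state())
E
```

```text
pics
side [[476.9, 0.0, 316.2], [0.0, 476.9, 198.1], [0.0, 0.0, 1.0]] [-0.112  0.     0.     0.     0.   ] [[-0.932, -0.24, 0.271, 0.193], [-0.362, 0.648, -0.671, 0.787], [-0.015, -0.723, -0.69, 0.958], [0.0, 0.0, 0.0, 1.0]]
top [[471.2, 0.0, 316.0], [0.0, 471.2, 199.1], [0.0, 0.0, 1.0]] [0.0132 0.     0.     0.     0.    ] [[-0.039, -0.976, 0.214, 0.305], [-0.999, 0.039, -0.003, -0.056], [-0.005, -0.214, -0.977, 1.259], [0.0, 0.0, 0.0, 1.0]]
0.017
{'t': 0.1, 'joints': array([-1.18198750e+00,  3.20238868e-01,  1.56558063e+00,  1.58607377e-05,
        1.25739137e+00, -2.00219463e-02]), 'qvel': array([-0.00027117, -0.00284439, -0.0016768 , -0.00034939, -0.00073899,
       -0.00133355]), 'joint_efforts': array([-2.44527673e-04, -4.16408551e+01, -2.34704268e+01, -5.22649248e-05,
        4.89551603e-03, -5.01019684e-06]), 'eef_pos': array([ 0.22842277, -0.52723873,  0.24755089]), 'ee_rot': array([[-5.99480573e-04,  9.17588222e-01,  3.97531754e-01],
       [ 1.50315132e-03,  3.97532203e-01, -9.17586992e-01],
       [-9.99998691e-01,  4.74748056e-05, -1.61758678e-03]]), 'wrist_force': array([-0.60593255,  0.02569893, -1.22204394]), 'ft_torque': array([ 0.02206873,  0.02762476, -0.01081285]), 'finger_gap': 0.08519405153958454}
```

View pics/side0.png

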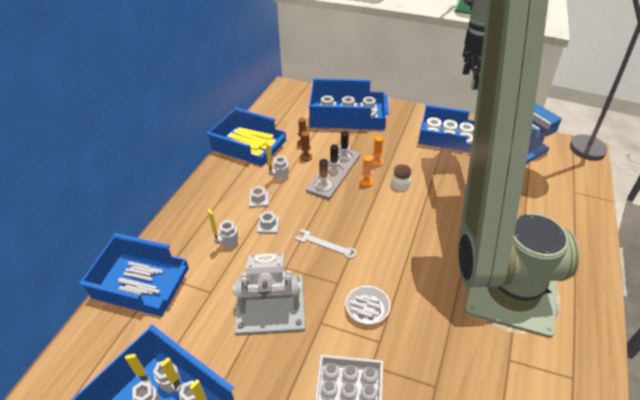

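View pics/top0.png

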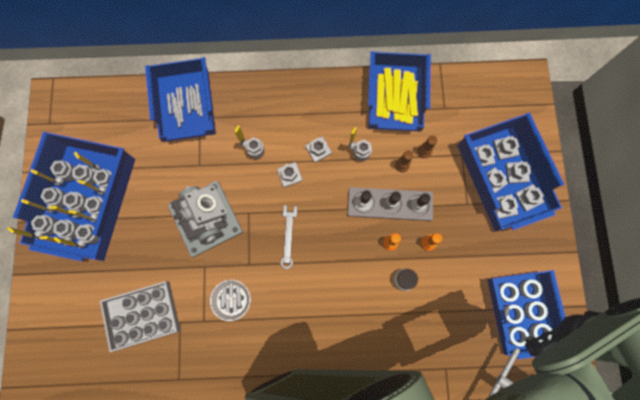

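Run:
```python
import cv2
t=cv2.imread("pics/top0.png");s=cv2.imread("pics/side0.png")
r=lambda im,x,y,w,h,k:cv2.resize(im[y:y+h,x:x+w],None,fx=k,fy=k,interpolation=cv2.INTER_CUBIC)
cv2.imwrite("pics/a.png",r(t,340,170,100,75,8));cv2.imwrite("pics/b.png",r(t,160,170,100,75,8))
cv2.imwrite("pics/c.png",r(s,290,120,100,75,8));cv2.imwrite("pics/d.png",r(s,220,245,100,75,8))
```

```text
(no output)
```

View pics/a.png

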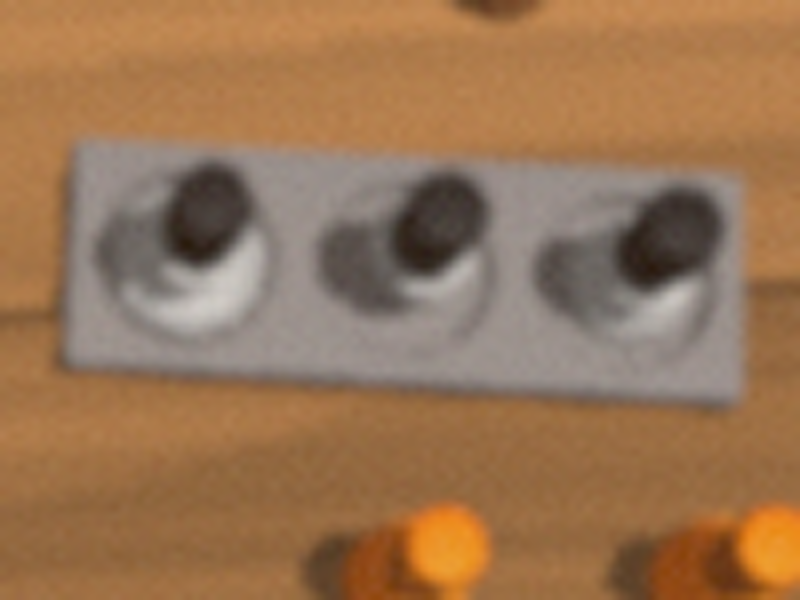

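View pics/b.png

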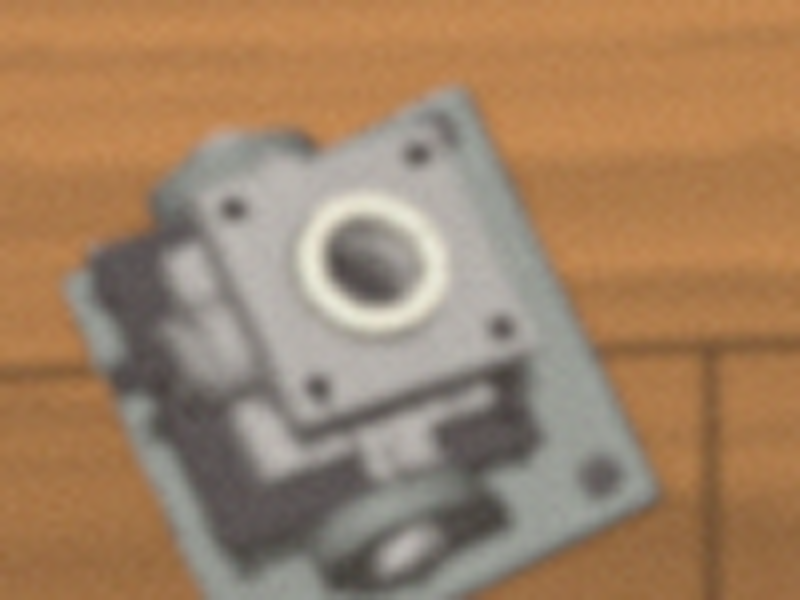

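View pics/c.png

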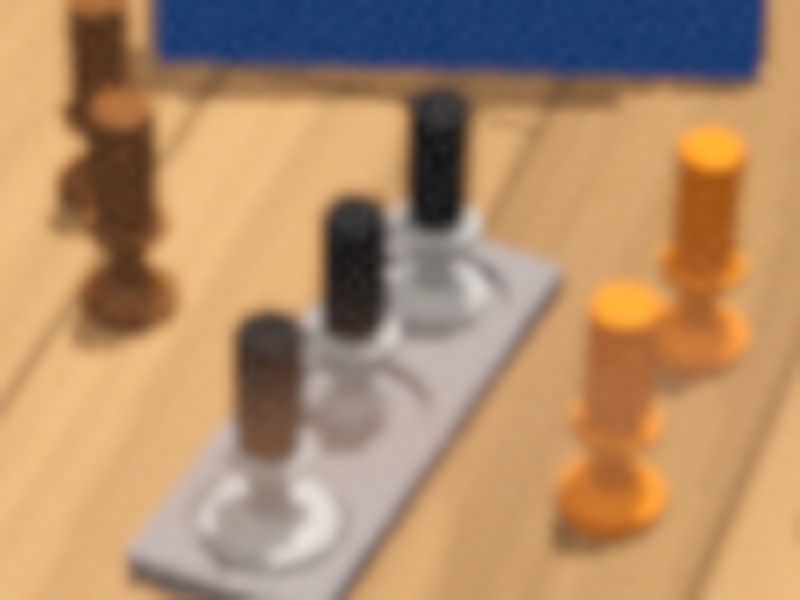

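View pics/d.png

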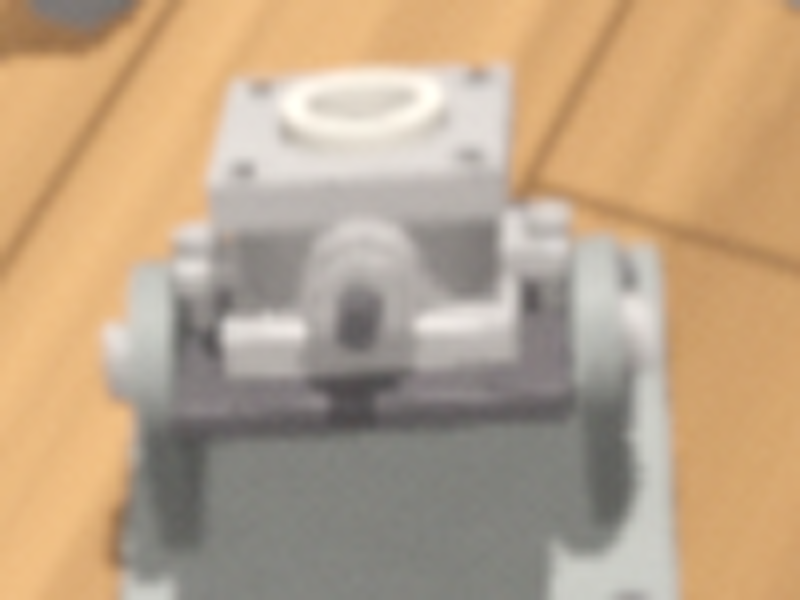

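```bash
cat > h.py <<'E'
import numpy as np,cv2,pickle
from scipy.optimize import least_squares
S={n:pickle.load(open(f"{n}0.pkl","rb")) for n in("side","top")}
def proj(n,X,S=S):
    s=S[n];T=np.linalg.inv(s["pose"]);
    return cv2.projectPoints(np.atleast_2d(X).astype(float),cv2.Rodrigues(T[:3,:3])[0],T[:3,3],s["camera_matrix"],s["dist_coeffs"])[0][:,0]
def ray(n,uv):
    s=S[n];p=cv2.undistortPoints(np.array([[uv]],float),s["camera_matrix"],s["dist_coeffs"])[0,0]
    d=s["pose"][:3,:3]@[*p,1];return s["pose"][:3,3],d/np.linalg.norm(d)
def onz(n,uv,z):
    o,d=ray(n,uv);return o+d*(z-o[2])/d[2]
def tri(a,b):
    o1,d1=ray("top",a);o2,d2=ray("side",b)
    A=np.c_[d1,-d2];t=np.linalg.lstsq(A,o2-o1,rcond=None)[0];p=o1+t[0]*d1;q=o2+t[1]*d2
    return (p+q)/2,np.linalg.norm(p-q)
E
python3 - <<'E'
from h import *
np.set_printoptions(precision=4,suppress=True)
b=lambda x,y:(np.array([x,y])+.0)/8+[160,170]
d=lambda x,y:(np.array([x,y])+.0)/8+[220,245]
P=[]
for t,s in [((234,208),(242,170)),((318,387),(468,156)),((418,153),(262,88)),((502,327),(478,75)),((373,262),(362,103))]:
    p,e=tri(b(*t),d(*s));P.append(p);print(p,e)
P=np.array(P);h=P[:4];c=h.mean(0);u,s,v=np.linalg.svd(h-c);n=v[2]*np.sign(v[2,2]);print(c,n,np.degrees(np.arccos(n[2])))
a=lambda x,y:np.array([x,y])/8+[340,170]
cc=lambda x,y:np.array([x,y])/8+[290,120]
# tray corners, top z=.014
for q in[(75,142),(745,178),(740,402),(65,365)]:print(onz("top",a(*q),.014))
for q,w in[((213,195),(270,328)),((445,207),(355,212)),((682,222),(440,103))]: print(tri(a(*q),cc(*w)), onz("top",a(*q),.106),onz("side",cc(*w),.106))
E
```

```text
[0.5691 0.2466 0.1458] 0.0003807510372184738
[0.5134 0.2205 0.1458] 0.00045284916887535496
[0.5914 0.1977 0.1154] 0.000817652765279684
[0.5353 0.1714 0.1154] 0.0002970479777312177
[0.553  0.2068 0.1356] 0.00014247538895015483
[0.5523 0.2091 0.1306] [ 0.2094 -0.4463  0.87  ] 29.537727158600976
[ 0.6061 -0.1522  0.014 ]
[ 0.5844 -0.378   0.014 ]
[ 0.5079 -0.3692  0.014 ]
[ 0.5294 -0.1447  0.014 ]
(array([ 0.5636, -0.1875,  0.1072]), np.float64(0.0022814574112553104)) [ 0.565  -0.1874  0.106 ] [ 0.5629 -0.1888  0.106 ]
(array([ 0.557 , -0.2594,  0.1082]), np.float64(0.0013951942390697442)) [ 0.5582 -0.2597  0.106 ] [ 0.5573 -0.2622  0.106 ]
(array([ 0.5491, -0.3325,  0.1093]), np.float64(0.0013330026021783504)) [ 0.5505 -0.3332  0.106 ] [ 0.5498 -0.3369  0.106 ]
```

```bash
cat >> h.py <<'E'
from scipy.spatial.transform import Rotation as R
np.set_printoptions(precision=4,suppress=True)
def plan(p0,R0,p1,R1,N,dec=2,show=True):
    """N equal rows (constant step), rounded with feedback"""
    p,Rm=np.array(p0,float),np.array(R0,float);out=[]
    for k in range(N):
        m=N-k
        rv=R.from_matrix(Rm.T@R1).as_rotvec()/m; sh=Rm.T@(np.array(p1)-p)/m*100
        rv=rv.round(3);sh=sh.round(dec);p=p+Rm@sh/100;Rm=Rm@R.from_rotvec(rv).as_matrix()
        out.append([*(rv+0.).tolist(),*(sh+0.).tolist()])
    if show:
        for o in out:print(o)
    return p,Rm
def down(yaw):
    z=np.array([np.cos(yaw),np.sin(yaw),0]);x=np.array([0,0,-1.]);return np.c_[x,np.cross(z,x),z]
E
python3 - <<'E'
from h import *
from station import sensors
s=sensors.read_state()
print(s["ee_rot"],down(-1.16))
p,r=plan(s["eef_pos"],s["ee_rot"],[.5497,-.333,.2],down(-.545),10)
for uv in[(392,241),(431,241),(427,147),(405,160),(405,280)]:print(onz("top",uv,.1))
print(onz("side",(268,160),.14),onz("side",(213,225),.14))
E
```

```text
[[-0.0006  0.9176  0.3975]
 [ 0.0015  0.3975 -0.9176]
 [-1.      0.     -0.0016]] [[ 0.      0.9168  0.3993]
 [ 0.      0.3993 -0.9168]
 [-1.      0.      0.    ]]
[-0.062, 0.0, 0.0, 0.48, 3.72, -0.5]
[-0.062, 0.0, 0.0, 0.48, 3.74, -0.27]
[-0.062, 0.0, 0.0, 0.48, 3.75, -0.04]
[-0.062, 0.0, 0.0, 0.48, 3.75, 0.19]
[-0.061, 0.0, 0.0, 0.47, 3.73, 0.42]
[-0.062, 0.0, 0.0, 0.48, 3.7, 0.65]
[-0.061, 0.0, 0.0, 0.47, 3.65, 0.88]
[-0.062, 0.0, 0.0, 0.48, 3.59, 1.1]
[-0.061, -0.001, 0.0, 0.47, 3.52, 1.32]
[-0.062, 0.0, -0.001, 0.48, 3.43, 1.53]
[ 0.4461 -0.2432  0.1   ]
[ 0.4423 -0.3391  0.1   ]
[ 0.6851 -0.351   0.1   ]
[ 0.6526 -0.2918  0.1   ]
[ 0.3502 -0.2676  0.1   ]
[ 0.6922 -0.1017  0.14  ] [0.7106 0.1638 0.14  ]
```

Call:
jog_arm --pt "-0.062 0 0 0.48 3.72 -0.5 100" --pt "-0.062 0 0 0.48 3.74 -0.27 100" --pt "-0.062 0 0 0.48 3.75 -0.04 100" --pt "-0.062 0 0 0.48 3.75 0.19 100" --pt "-0.061 0 0 0.47 3.73 0.42 100" --pt "-0.062 0 0 0.48 3.7 0.65 100" --pt "-0.061 0 0 0.47 3.65 0.88 100" --pt "-0.062 0 0 0.48 3.59 1.1 100" --pt "-0.061 -0.001 0 0.47 3.52 1.32 100" --pt "-0.062 0 -0.001 0.48 3.43 1.53 100" --pt "0 0 0 0 0 0 100"

```text
t: 1.2
eef_pos: [0.5529, -0.3305, 0.1989]
ee_rot: [[0.0, 0.514, 0.858], [0.001, 0.858, -0.514], [-1.0, 0.001, -0.0]]
wrist_force: [-0.1, -0.4, -0.7]
finger_gap: 0.0854
```

```bash
cat > look.py <<'E'
import sys,cv2,pickle
from station import cams
tag=sys.argv[1]
for a in sys.argv[2:]:
    n,x,y,w,h,k=a.split(",");s=cams.snapshot(n);pickle.dump(s,open(f"{n}_{tag}.pkl","wb"))
    x,y,w,h,k=map(int,(x,y,w,h,k))
    cv2.imwrite(f"pics/{tag}_{n}.png",cv2.resize(s["frame"][y:y+h,x:x+w],None,fx=k,fy=k,interpolation=cv2.INTER_CUBIC))
E
python3 look.py g1 side,240,80,160,120,5 top,340,150,120,90,6; python3 -c "
from h import *
from station import sensors
s=sensors.read_state();print(s['t'],s['eef_pos'],s['ee_rot'],s['wrist_force'],s['joints'])"
```

```text
1.3 [ 0.5499 -0.3328  0.1997] [[-0.0016  0.5174  0.8557]
 [-0.0009  0.8557 -0.5174]
 [-1.     -0.0016 -0.0009]] [-0.0109  0.0987  0.5465] [-0.5614  0.4575  1.4725 -0.0018  1.2124 -0.017 ]
```

View pics/g1_side.png

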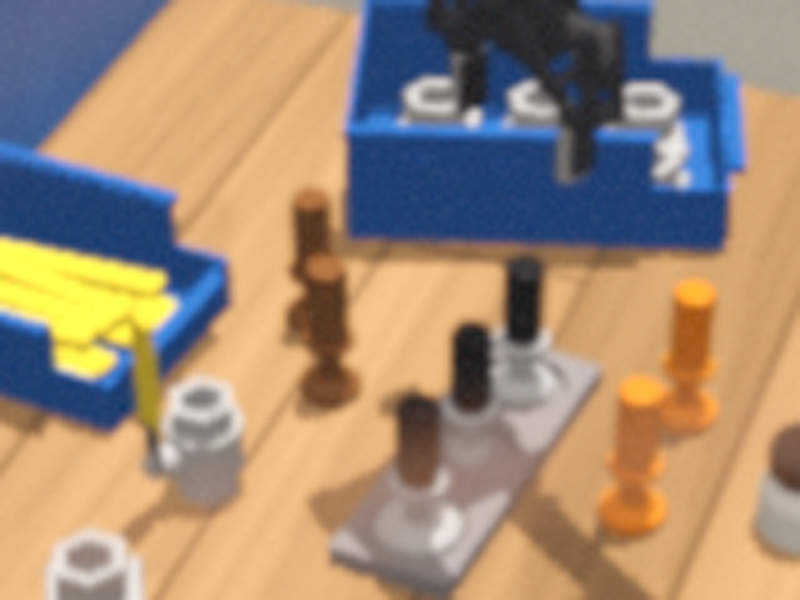

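View pics/g1_top.png

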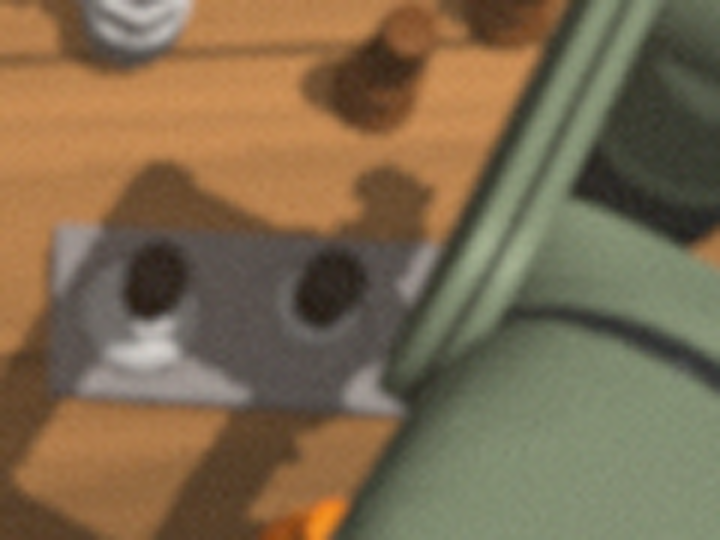

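Run:
```python
from h import *
print(proj("side",[[.5499,-.3328,.106],[.5499,-.3328,.2],[.5499,-.3328,.008]]))
c=np.array([.5499,-.3328,.196]);z=np.array([.8557,-.5174,0])
print(proj("side",[c+z*.05,c-z*.05]))
```

```text
[[344.5316 133.6111]
 [345.333  107.1623]
 [343.7485 158.8828]]
[[334.3614 101.0837]
 [356.7075 115.9201]]
```

Call:
jog_arm --pt "0 0 0 2.5 0 0 100" --pt "0 0 0 2.5 0 0 100" --pt "0 0 0 2.5 0 0 100" --pt "0 0 0 2.5 0 0 100" --pt "0 0 0 1.9 0 0 100" --pt "0 0 0 0.95 0 0 100" --pt "0 0 0 0 0 0 100" --pt "0 0 0 0 0 0 100"

```text
t: 2.1
eef_pos: [0.5499, -0.3344, 0.0731]
ee_rot: [[0.001, 0.519, 0.855], [-0.002, 0.855, -0.519], [-1.0, -0.001, 0.002]]
wrist_force: [-0.6, -0.7, 0.7]
finger_gap: 0.0855
```

```bash
python3 look.py g2 side,290,80,100,75,8
```

```text
(no output)
```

View pics/g2_side.png

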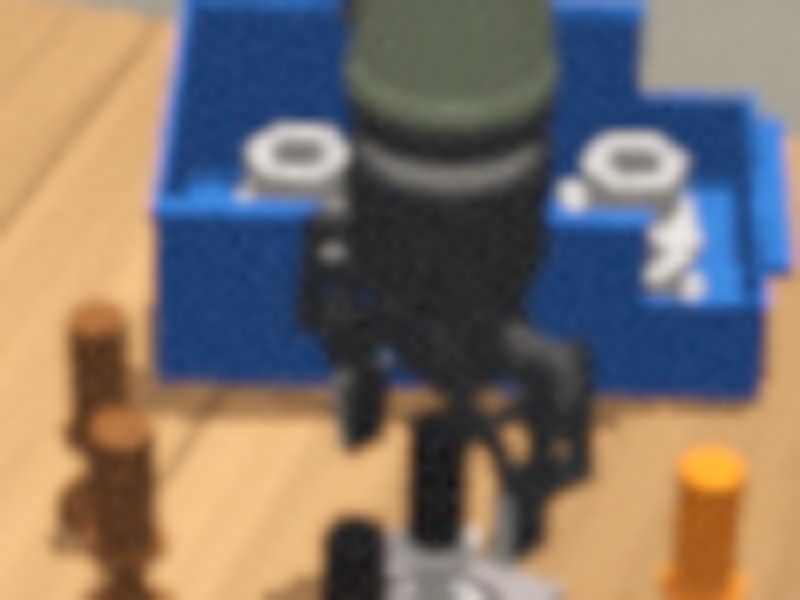

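The driver's grip (crop x≈438) stands midway between the fingers (x≈365 and 515). Closing the gripper.

Call:
jog_arm --pt "0 0 0 0 0 0 10" --pt "0 0 0 0 0 0 10" --pt "0 0 0 0 0 0 10" --pt "0 0 0 0 0 0 10" --pt "0 0 0 0 0 0 10" --pt "0 0 0 0 0 0 10" --pt "0 0 0 0 0 0 10" --pt "0 0 0 0 0 0 10"

```text
t: 2.95
eef_pos: [0.5501, -0.3337, 0.0725]
ee_rot: [[0.001, 0.518, 0.855], [-0.002, 0.855, -0.518], [-1.0, -0.001, 0.002]]
wrist_force: [0.2, 0.1, 2.6]
finger_gap: 0.0246
```

Call:
jog_arm --pt "0 0 0 -0.5 0 0 10" --pt "0 0 0 -1.5 0 0 10" --pt "0 0 0 -2.5 0 0 10" --pt "0 0 0 -3 0 0 10" --pt "0 0 0 -3 0 0 10" --pt "0 0 0 -3 0 0 10" --pt "0 0 0 -3 0 0 10" --pt "0 0 0 -2 0 0 10" --pt "0 0 0 0 0 0 10" --pt "0 0 0 0 0 0 10"

```text
t: 3.95
eef_pos: [0.5494, -0.3331, 0.2561]
ee_rot: [[-0.001, 0.518, 0.855], [-0.001, 0.855, -0.518], [-1.0, -0.001, -0.001]]
wrist_force: [0.1, 0.8, -2.4]
finger_gap: 0.025
```

```bash
python3 look.py g3 side,290,30,100,75,8 top,300,100,160,120,5
```

```text
(no output)
```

View pics/g3_side.png

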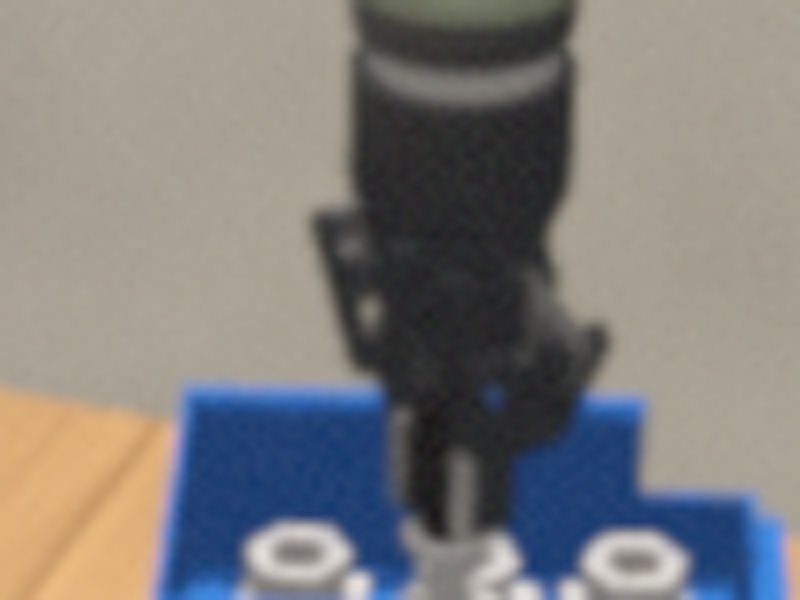

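View pics/g3_top.png

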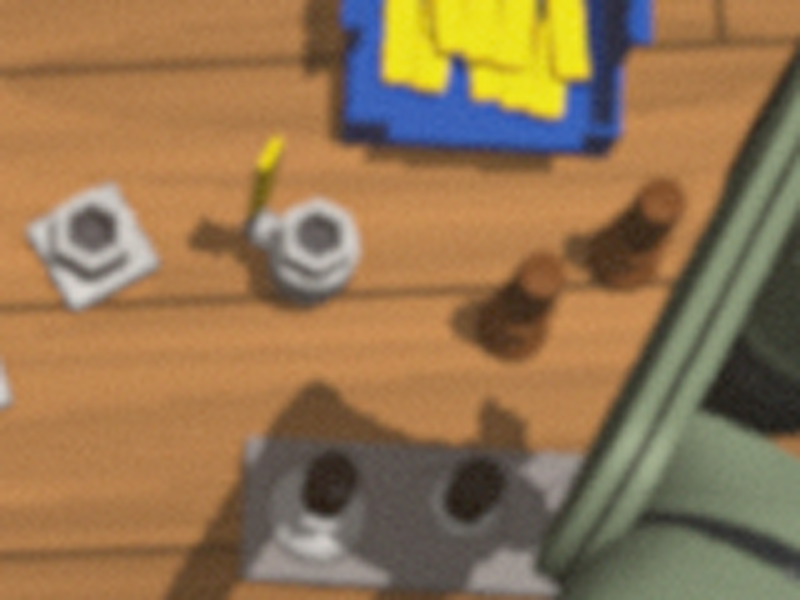

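```bash
cat >> h.py <<'E'
n=np.array([.2125,-.4525,.866]);n/=np.linalg.norm(n)
O=np.array([.552,.209,.1295])
def Rpress(yaw=.35):
    z=np.array([np.cos(yaw),np.sin(yaw),0]);z-=n*(z@n);z/=np.linalg.norm(z);x=-n
    return np.c_[x,np.cross(z,x),z]
E
python3 - <<'E'
from h import *
from station import sensors
s=sensors.read_state();print(s["eef_pos"],s["t"])
plan(s["eef_pos"],s["ee_rot"],O+n*(.06+.0645),Rpress(),15)
E
```

```text
[ 0.549  -0.3329  0.2549] 4.05
[-0.059, 0.018, 0.031, 0.12, 2.87, -1.51]
[-0.059, 0.018, 0.031, 0.23, 2.95, -1.33]
[-0.059, 0.018, 0.031, 0.35, 3.01, -1.15]
[-0.059, 0.018, 0.031, 0.46, 3.06, -0.97]
[-0.059, 0.018, 0.031, 0.57, 3.1, -0.78]
[-0.059, 0.018, 0.031, 0.68, 3.12, -0.58]
[-0.059, 0.018, 0.031, 0.79, 3.12, -0.38]
[-0.059, 0.018, 0.031, 0.89, 3.12, -0.19]
[-0.059, 0.018, 0.031, 0.99, 3.09, 0.02]
[-0.059, 0.018, 0.031, 1.08, 3.05, 0.21]
[-0.059, 0.018, 0.031, 1.17, 3.0, 0.41]
[-0.059, 0.018, 0.031, 1.25, 2.93, 0.61]
[-0.059, 0.018, 0.032, 1.33, 2.85, 0.81]
[-0.06, 0.018, 0.031, 1.4, 2.75, 1.0]
[-0.059, 0.018, 0.032, 1.47, 2.64, 1.18]
```

Call:
jog_arm --pt "-0.059 0.018 0.031 0.12 2.87 -1.51 10" --pt "-0.059 0.018 0.031 0.23 2.95 -1.33 10" --pt "-0.059 0.018 0.031 0.35 3.01 -1.15 10" --pt "-0.059 0.018 0.031 0.46 3.06 -0.97 10" --pt "-0.059 0.018 0.031 0.57 3.1 -0.78 10" --pt "-0.059 0.018 0.031 0.68 3.12 -0.58 10" --pt "-0.059 0.018 0.031 0.79 3.12 -0.38 10" --pt "-0.059 0.018 0.031 0.89 3.12 -0.19 10" --pt "-0.059 0.018 0.031 0.99 3.09 0.02 10" --pt "-0.059 0.018 0.031 1.08 3.05 0.21 10"

```text
t: 5.05
eef_pos: [0.5689, -0.0086, 0.2431]
ee_rot: [[-0.099, -0.036, 0.994], [0.332, 0.941, 0.067], [-0.938, 0.337, -0.081]]
wrist_force: [0.8, 0.4, -2.0]
finger_gap: 0.0246
```

Call:
jog_arm --pt "-0.059 0.018 0.031 1.17 3.0 0.41 10" --pt "-0.059 0.018 0.031 1.25 2.93 0.61 10" --pt "-0.059 0.018 0.032 1.33 2.85 0.81 10" --pt "-0.06 0.018 0.031 1.4 2.75 1.0 10" --pt "-0.059 0.018 0.032 1.47 2.64 1.18 10" --pt "0 0 0 0 0 0 10" --pt "0 0 0 0 0 0 10"

```text
t: 5.75
eef_pos: [0.5788, 0.1522, 0.2368]
ee_rot: [[-0.212, -0.298, 0.931], [0.449, 0.816, 0.364], [-0.868, 0.495, -0.039]]
wrist_force: [0.5, -1.2, -2.2]
finger_gap: 0.0246
```

```bash
python3 look.py g4 side,200,190,160,120,5 top,140,140,140,105,5; python3 -c "
from h import *
from station import sensors
s=sensors.read_state();print(s['t'],s['eef_pos'],s['ee_rot'],s['wrist_force'],s['joints'])
print(O+n*.1245,Rpress())"
```

```text
5.85 [0.5791 0.1513 0.2378] [[-0.21   -0.2973  0.9314]
 [ 0.4502  0.8163  0.362 ]
 [-0.8679  0.4953 -0.0376]] [ 0.2182 -0.0598 -1.8825] [ 0.0065  0.4581  1.4762  0.4719  1.4556 -0.469 ]
[0.5785 0.1527 0.2373] [[-0.2125 -0.2973  0.9308]
 [ 0.4525  0.8144  0.3634]
 [-0.8661  0.4985 -0.0385]]
```

View pics/g4_side.png

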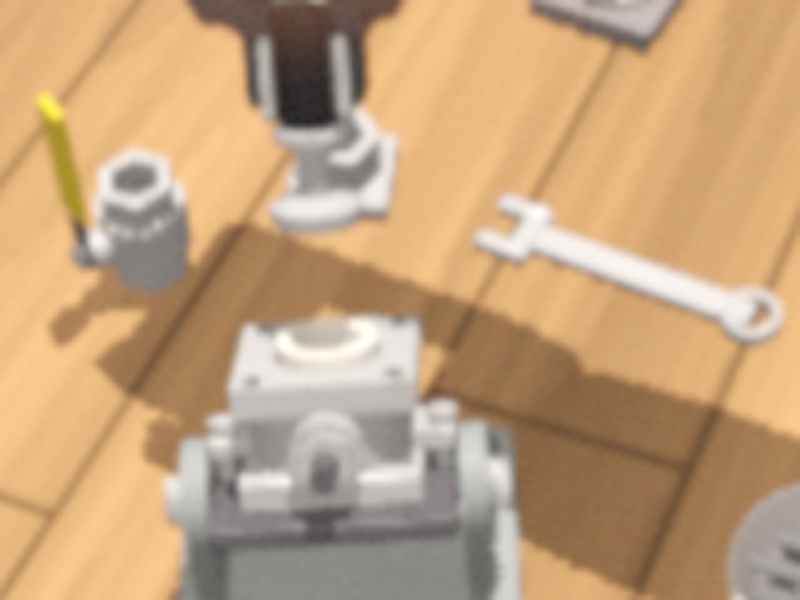

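View pics/g4_top.png

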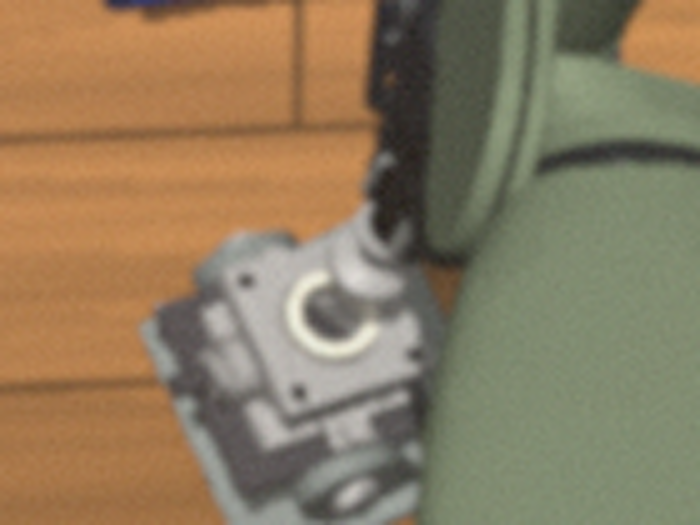

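```bash
cat > ov.py <<'E'
import sys
from h import *
from station import sensors
def circ(c,ax,r,m=60):
    a=np.cross(ax,[0,0,1.]) if abs(ax[2])<.99 else np.array([1.,0,0]);a/=np.linalg.norm(a);b=np.cross(ax,a);t=np.linspace(0,2*np.pi,m)
    return c+r*(np.cos(t)[:,None]*a+np.sin(t)[:,None]*b)
def run(tag,views,L=.0645,h=.0055,hq=None,off=(0,0,0)):
    s=sensors.read_state();p,Rm=s["eef_pos"],s["ee_rot"];x=Rm[:,0]
    for (nm,x0,y0,w,hh,k) in views:
        im=pickle.load(open(f"{nm}_{tag}.pkl","rb"))["frame"][y0:y0+hh,x0:x0+w];im=cv2.resize(im,None,fx=k,fy=k,interpolation=cv2.INTER_CUBIC)
        dl=lambda C,col:cv2.polylines(im,[(((proj(nm,C)-[x0,y0])+.5)*k*16).astype(int)],False,col,1,cv2.LINE_AA,4)
        f=p+x*L+Rm@np.array(off)
        dl(circ(f,x,.0205),(0,0,255));dl(circ(f-x*.013,x,.0205),(0,0,255));dl(circ(f-x*.038,x,.017),(0,255,255));dl(circ(f-x*.043,x,.017),(0,255,255))
        dl(circ(O+n*h,n,.023),(255,0,0));dl(circ(O+n*h,n,.016),(255,0,0))
        e=np.array([.905,.425,0]);g=np.cross(n,e);q=np.array([O+.04*(a*e+b*g) for a,b in[(1,1),(1,-1),(-1,-1),(-1,1),(1,1)]]);dl(q,(0,255,0))
        cv2.imwrite(f"pics/{tag}_{nm}_ov.png",im)
E
python3 -c "
from ov import *
run('g4',[('side',220,190,100,75,8),('top',160,170,100,75,8)])"
```

```text
(no output)
```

View pics/g4_side_ov.png

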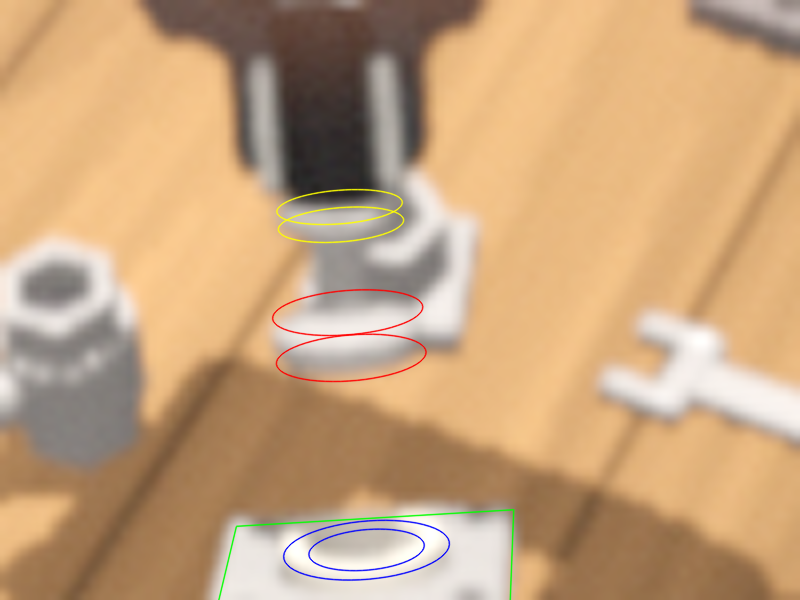

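View pics/g4_top_ov.png

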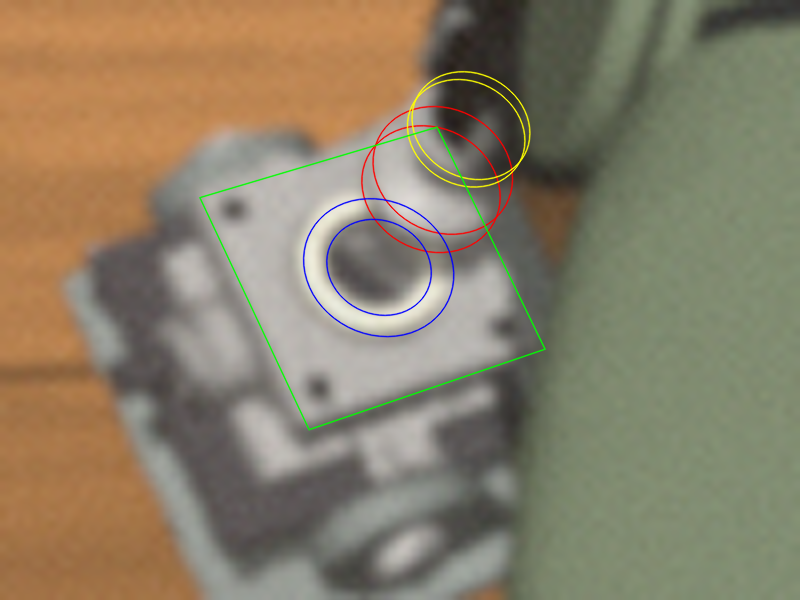

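Run:
```python
from h import *
b=lambda x,y:np.array([x,y])/8-.45+[160,170]
d=lambda x,y:np.array([x,y])/8-.45+[220,245]
P=[]
for t,s in [((234,208),(242,170)),((318,387),(468,156)),((418,153),(262,88)),((502,327),(478,75)),((373,262),(362,103))]:
    p,e=tri(b(*t),d(*s));P.append(p);print(p,e)
print(np.mean(P[:4],0))
for nm,x,y in(("side",220,190),("top",160,170)):
    im=pickle.load(open(f"{nm}_g4.pkl","rb"))["frame"][y:y+75,x:x+100]
    cv2.imwrite(f"pics/g4_{nm}_raw.png",cv2.resize(im,None,fx=8,fy=8,interpolation=cv2.INTER_CUBIC))
```

```text
[0.5697 0.2471 0.1477] 0.0005106690077821764
[0.5141 0.2211 0.1478] 0.00033221300572195995
[0.592  0.1984 0.1175] 0.0009182030354989144
[0.536  0.1721 0.1175] 0.0003881793575471419
[0.5537 0.2074 0.1376] 0.00025014389328604993
[0.553  0.2097 0.1326]
```

View pics/g4_side_raw.png

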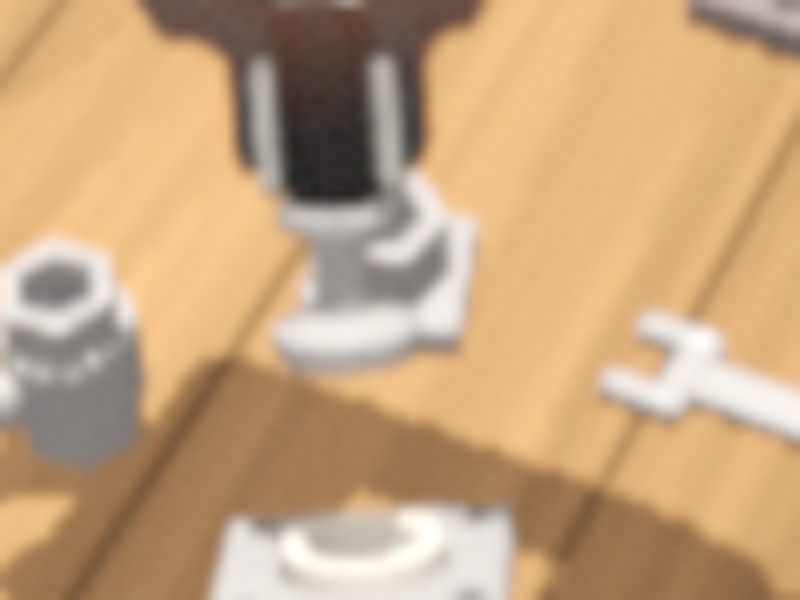

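View pics/g4_top_raw.png

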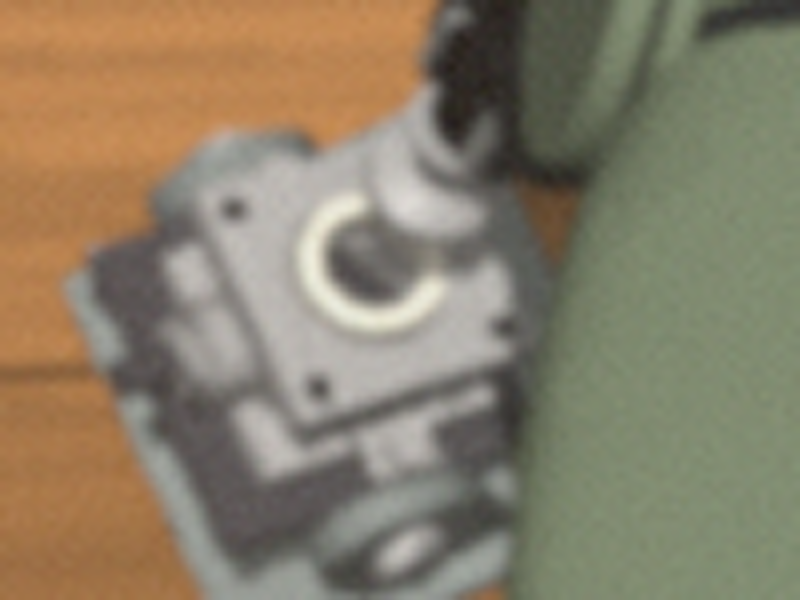

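Call:
jog_arm --pt "0 0 0 1.5 0 0 10" --pt "0 0 0 1.5 0 0 10" --pt "0 0 0 0.8 0 0 10" --pt "0 0 0 0 0 0 10" --pt "0 0 0 0 0 0 10"

```text
t: 6.35
eef_pos: [0.5718, 0.1687, 0.206]
ee_rot: [[-0.208, -0.298, 0.931], [0.451, 0.816, 0.362], [-0.868, 0.495, -0.035]]
wrist_force: [-0.3, 0.3, -1.6]
finger_gap: 0.0247
```

```bash
python3 look.py g5 side,220,215,100,75,8 top,160,170,100,75,8; python3 -c "
from ov import *
import h
O[:]=[.552,.209,.129]
s=sensors.read_state();print(s['eef_pos'],(s['eef_pos']-O),s['ee_rot'][:,0], s['wrist_force'])
run('g5',[('side',220,215,100,75,8),('top',160,170,100,75,8)])"
```

```text
[0.572  0.1688 0.2064] [ 0.02   -0.0402  0.0774] [-0.2075  0.4511 -0.868 ] [-0.085   0.0325 -1.4132]
```

View pics/g5_side.png

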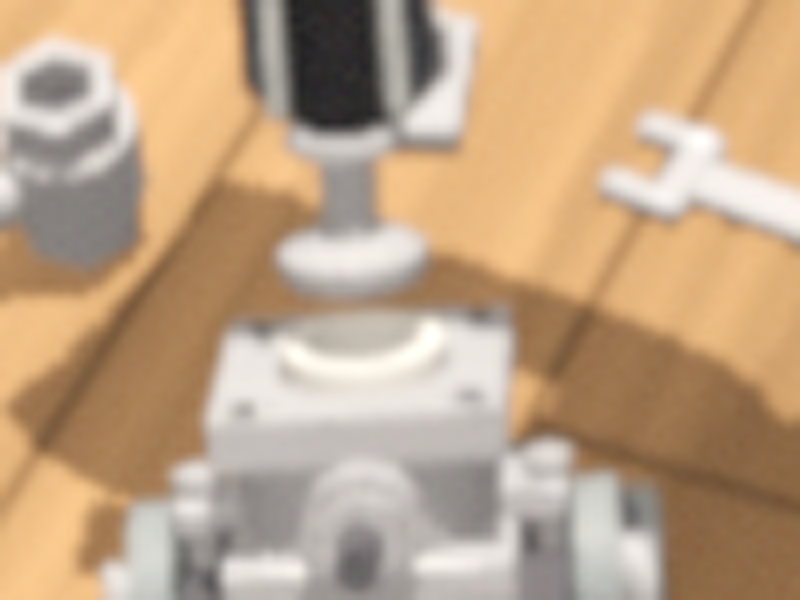

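View pics/g5_side_ov.png

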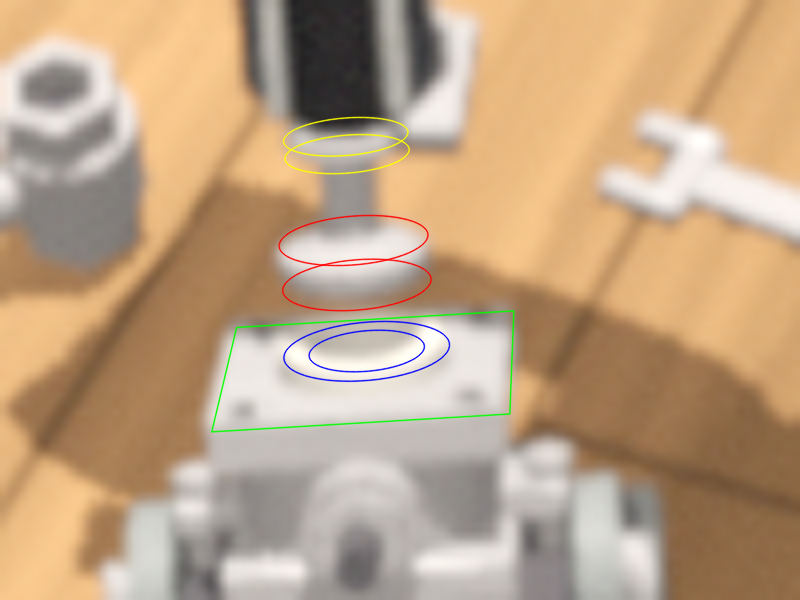

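View pics/g5_top.png

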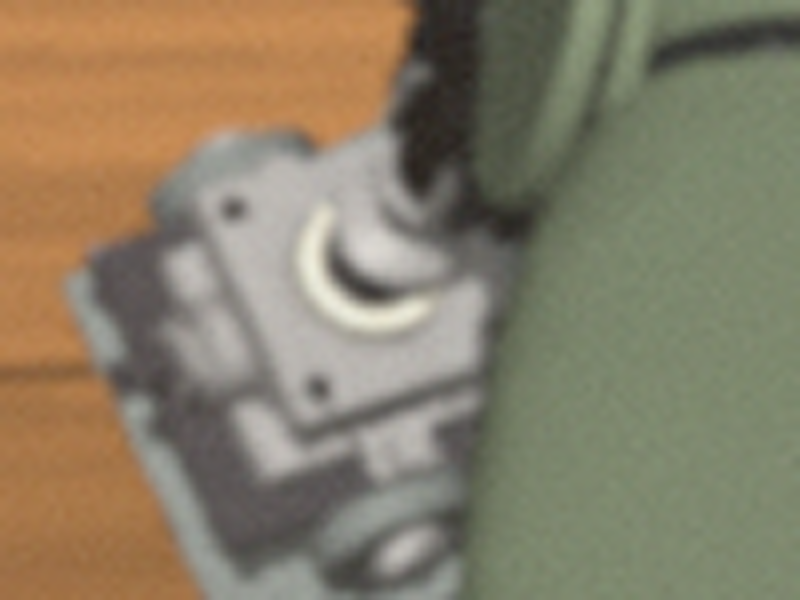

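View pics/g5_top_ov.png

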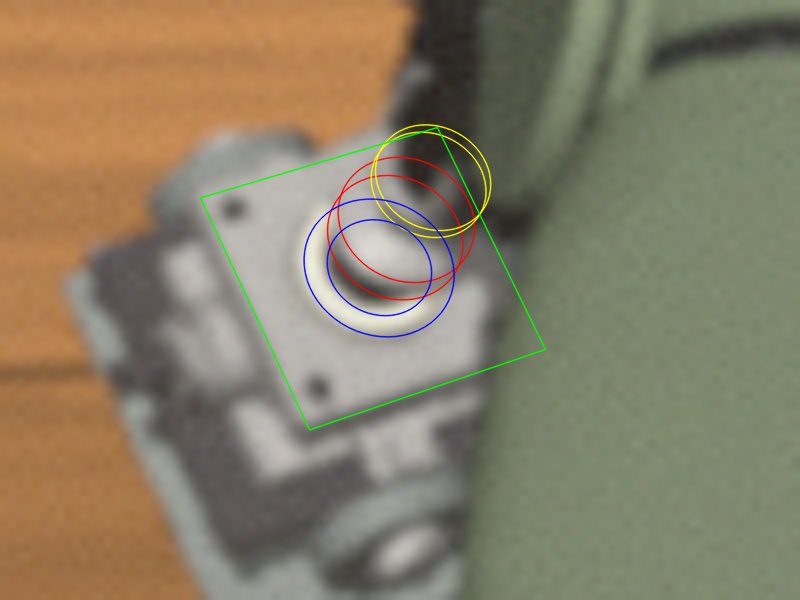

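Run:
```python
from ov import *
O[:]=[.552,.209,.129]
b=lambda x,y:np.array([x,y])/8-.45+[160,170]
d=lambda x,y:np.array([x,y])/8-.45+[220,245]
e=np.array([.905,.425,0]);g=np.cross(n,e);a=.0309
H=np.array([O+a*(e+g),O+a*(-e+g),O+a*(e-g),O+a*(-e-g)])
mt=np.array([b(*q) for q in[(234,208),(318,387),(418,153),(502,327)]]);ms=np.array([d(*q) for q in[(242,170),(468,156),(262,88),(478,75)]])
bt=mt-proj("top",H);bs=ms-proj("side",H);print(bt,bs);B={"top":bt.mean(0),"side":bs.mean(0)};print(B)
s=sensors.read_state();p,Rm=s["eef_pos"],s["ee_rot"];p=O+n*.0868;x=-n   # commanded: 22.0mm+.0645 + .0003
for nm,x0,y0,w,hh in(("side",245,235,40,30),("top",190,180,40,30)):
    im0=pickle.load(open(f"{nm}_g5.pkl","rb"))["frame"][y0:y0+hh,x0:x0+w]
    for tag,dv in(("z",0),("m3",.003)):
        im=cv2.resize(im0,None,fx=20,fy=20,interpolation=cv2.INTER_CUBIC)
        def dl(C,col):cv2.polylines(im,[(((proj(nm,C)+B[nm]-[x0,y0])+.5)*20*16).astype(int)],False,col,1,cv2.LINE_AA,4)
        f=p+x*.0645-g*dv
        for c in(.003,.010):dl(circ(f-x*c,x,.0205),(0,0,255))
        dl(circ(f-x*.038,x,.017),(0,255,255));dl(circ(f-x*.043,x,.017),(0,255,255))
        dl(circ(O+n*.0055,n,.023),(255,0,0));dl(circ(O+n*.0055,n,.016),(255,0,0))
        cv2.imwrite(f"pics/q_{nm}_{tag}.png",im)
```

```text
[[-0.7052 -0.8451]
 [-0.7348 -0.753 ]
 [-0.5846 -0.8126]
 [-0.523  -0.5972]] [[-0.6874 -0.7988]
 [-0.981  -0.8379]
 [-0.3588 -0.9811]
 [-0.349  -0.9926]]
{'top': array([-0.6369, -0.752 ]), 'side': array([-0.5941, -0.9026])}
```

View pics/q_top_z.png

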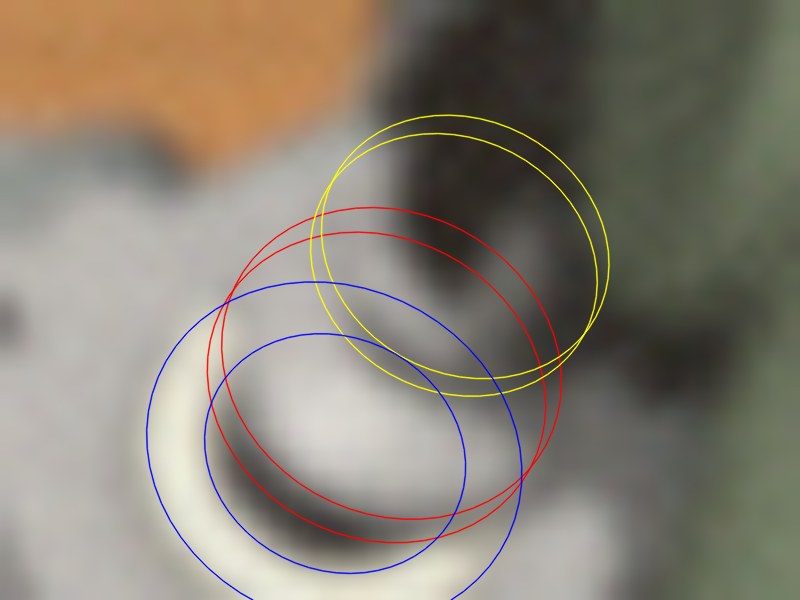

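View pics/q_top_m3.png

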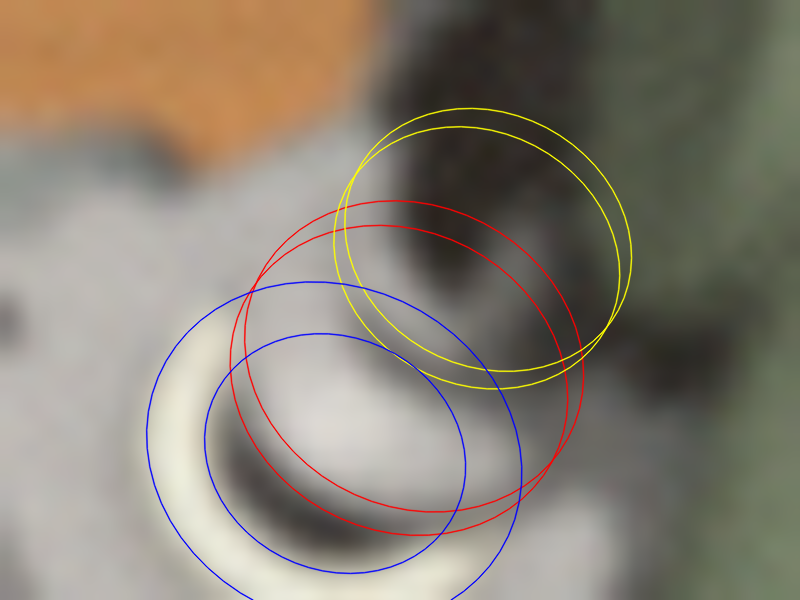

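View pics/q_side_z.png

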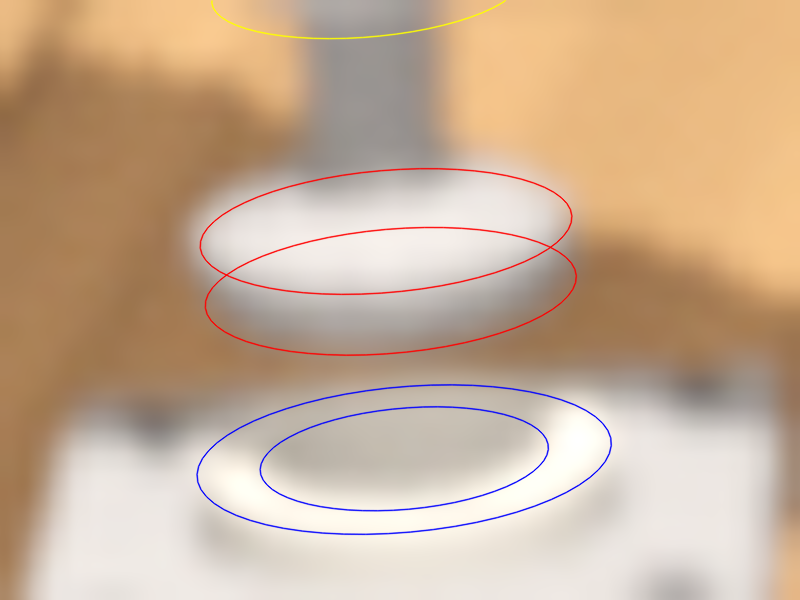

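View pics/q_side_m3.png

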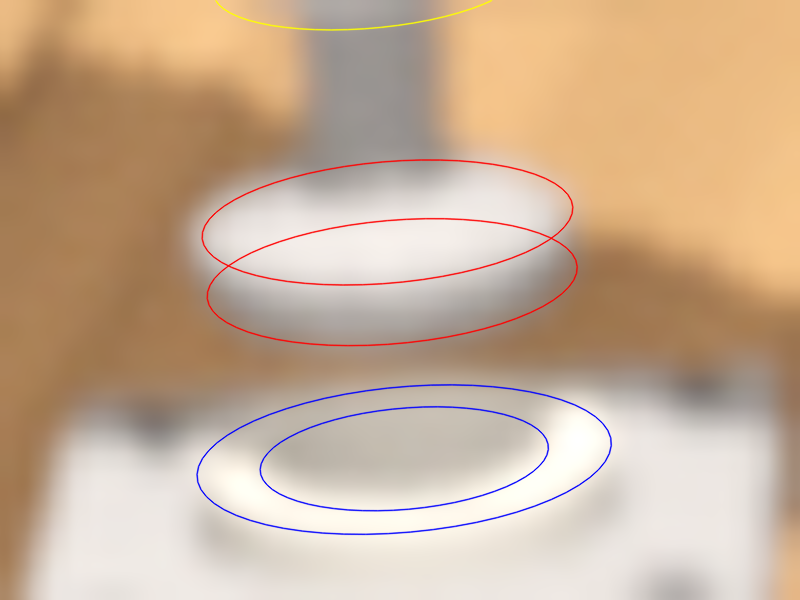

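Call:
jog_arm --pt "0 0 0 0.6 0.15 0 10" --pt "0 0 0 0.5 0 0 10" --pt "0 0 0 0 0 0 10" --pt "0 0 0 0 0 0 10"

```text
t: 6.85
eef_pos: [0.5685, 0.1755, 0.1967]
ee_rot: [[-0.21, -0.299, 0.931], [0.451, 0.815, 0.363], [-0.868, 0.496, -0.036]]
wrist_force: [-0.4, -0.3, -3.0]
finger_gap: 0.0245
```

```bash
python3 look.py g6 side,240,225,60,45,12 top,180,175,60,45,12
```

```text
(no output)
```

View pics/g6_side.png

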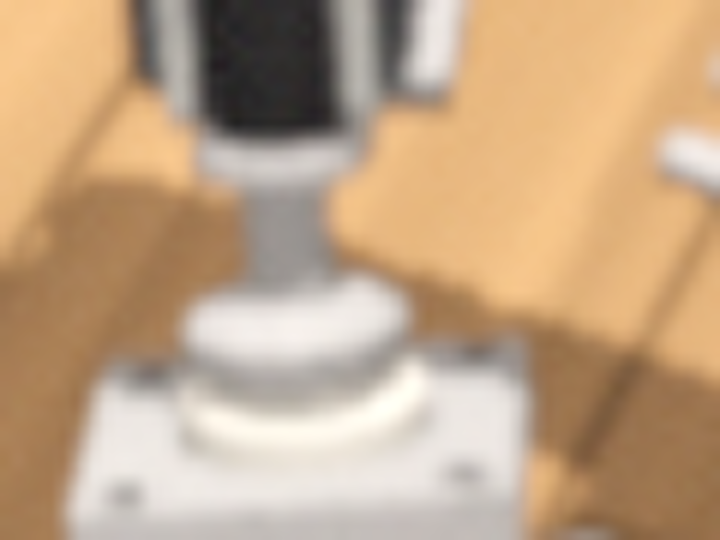

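View pics/g6_top.png

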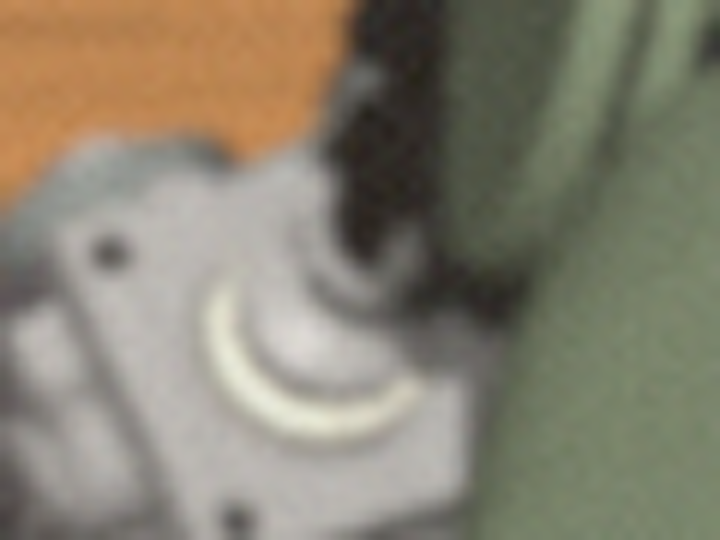

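```bash
cat > q.py <<'E'
from ov import *
O[:]=[.552,.209,.129]
B={'top': np.array([-0.6369, -0.752 ]), 'side': np.array([-0.5941, -0.9026])}
e=np.array([.905,.425,0]);g=np.cross(n,e)
def q(tag,views,h,de,dg,hr=.0055,out="q"):
    for nm,x0,y0,w,hh,k in views:
        im0=pickle.load(open(f"{nm}_{tag}.pkl","rb"))["frame"][y0:y0+hh,x0:x0+w]
        im=cv2.resize(im0,None,fx=k,fy=k,interpolation=cv2.INTER_CUBIC)
        def dl(C,col):cv2.polylines(im,[(((proj(nm,C)+B[nm]-[x0,y0])+.5)*k*16).astype(int)],False,col,1,cv2.LINE_AA,4)
        f=O+n*h+e*de+g*dg
        for c in(.0,.013):dl(circ(f+n*c,n,.0205),(0,0,255))
        for c in(.013,.038):dl(circ(f+n*c,n,.008),(0,160,0))
        dl(circ(f+n*.038,n,.017),(0,255,255));dl(circ(f+n*.043,n,.017),(0,255,255))
        dl(circ(O+n*hr,n,.023),(255,0,0));dl(circ(O+n*0,n,.0235),(255,0,255))
        cv2.imwrite(f"pics/{out}_{nm}.png",im)
E
python3 -c "
from q import *
q('g6',[('side',240,225,60,45,12),('top',180,175,60,45,12)],.0113,0,.0,out='r0')
"
```

```text
(no output)
```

View pics/r0_side.png

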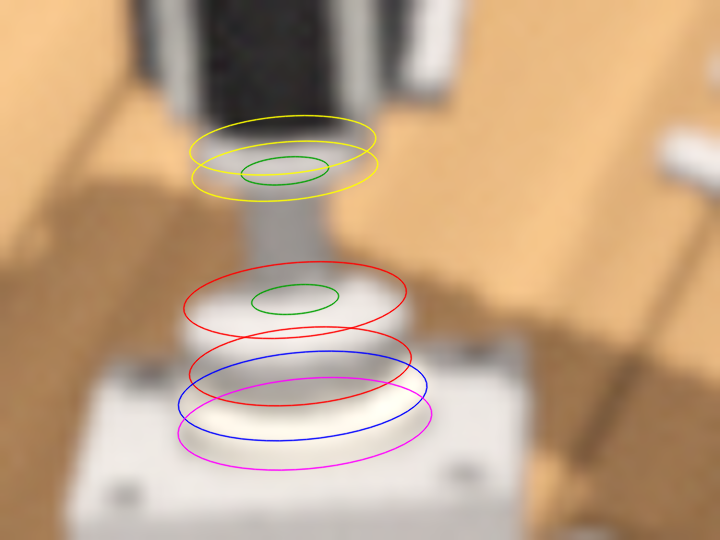

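View pics/r0_top.png

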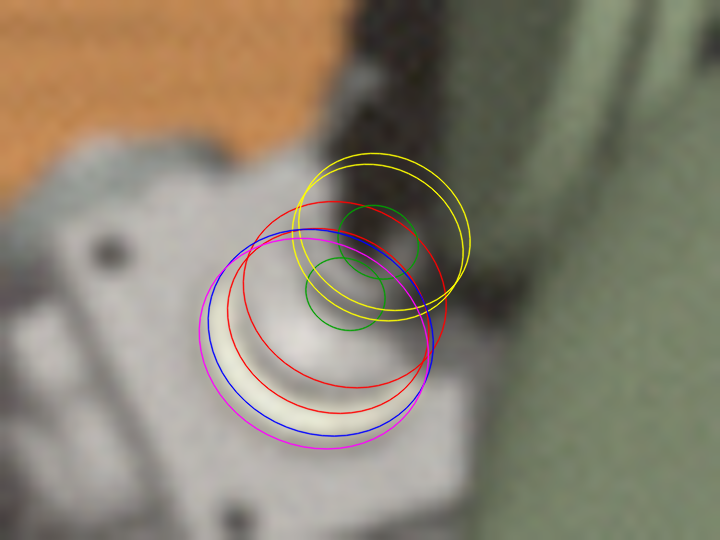

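```bash
python3 -c "
from q import *
q('g6',[('side',240,225,60,45,12),('top',180,175,60,45,12)],.0128,0.0003,-.0015,out='r1')
"
```

```text
(no output)
```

View pics/r1_side.png

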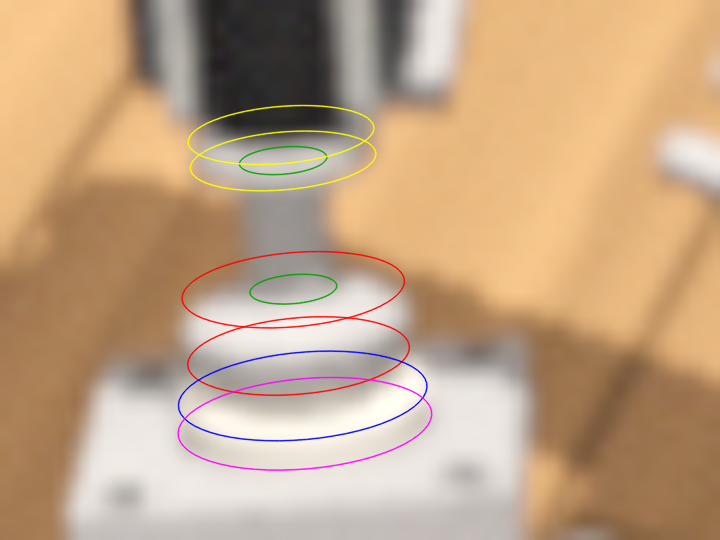

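View pics/r1_top.png

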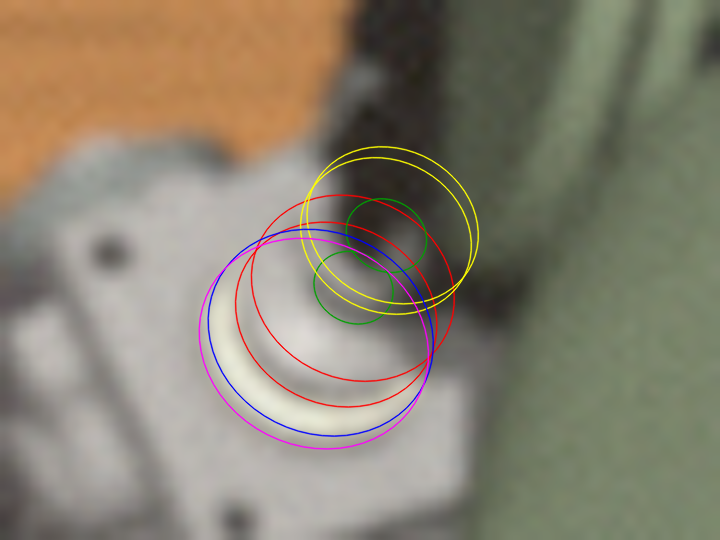

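Call:
jog_arm --pt "0 0 0 0.1 0.1 0 10" --pt "0 0 0 0.1 0 0 10" --pt "0 0 0 0.1 0 0 10" --pt "0 0 0 0.1 0 0 10" --pt "0 0 0 0.1 0 0 10" --pt "0 0 0 0.1 0 0 10"

```text
t: 7.55
eef_pos: [0.5671, 0.1789, 0.1921]
ee_rot: [[-0.209, -0.299, 0.931], [0.451, 0.816, 0.363], [-0.868, 0.496, -0.036]]
wrist_force: [0.1, -1.9, 2.2]
finger_gap: 0.0249
```

Call:
jog_arm --pt "0 0 0 0.1 0 0 10" --pt "0 0 0 0.1 0 0 10"

```text
t: 7.75
eef_pos: [0.567, 0.1794, 0.1914]
ee_rot: [[-0.208, -0.299, 0.931], [0.451, 0.816, 0.363], [-0.868, 0.495, -0.035]]
wrist_force: [0.9, -4.0, 4.7]
finger_gap: 0.0244
```

```bash
python3 look.py g7 side,240,225,60,45,12 top,180,175,60,45,12;python3 -c "
from q import *
q('g7',[('side',240,225,60,45,12),('top',180,175,60,45,12)],.0048,0.0,0,out='r2',hr=.0048)
s=sensors.read_state();print(s['eef_pos'],(s['eef_pos']-O)@n,s['wrist_force']@n)"
```

```text
[0.567  0.1794 0.1913] 0.07050442716493378 6.262158767253535
```

View pics/g7_side.png

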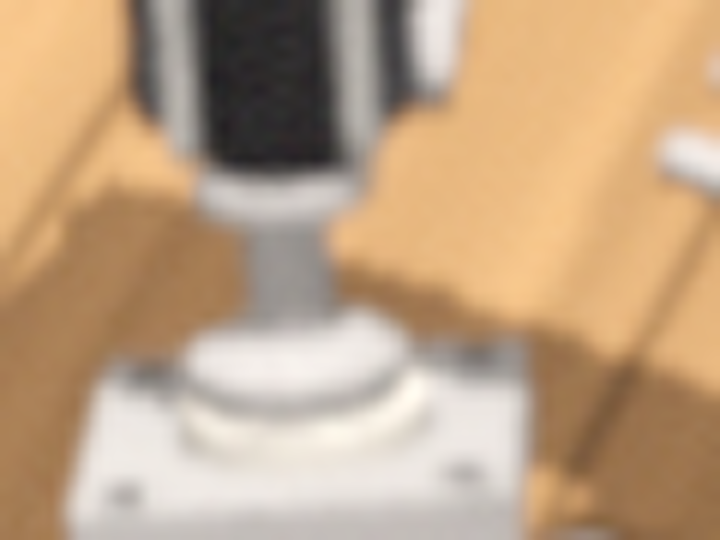

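View pics/r2_side.png

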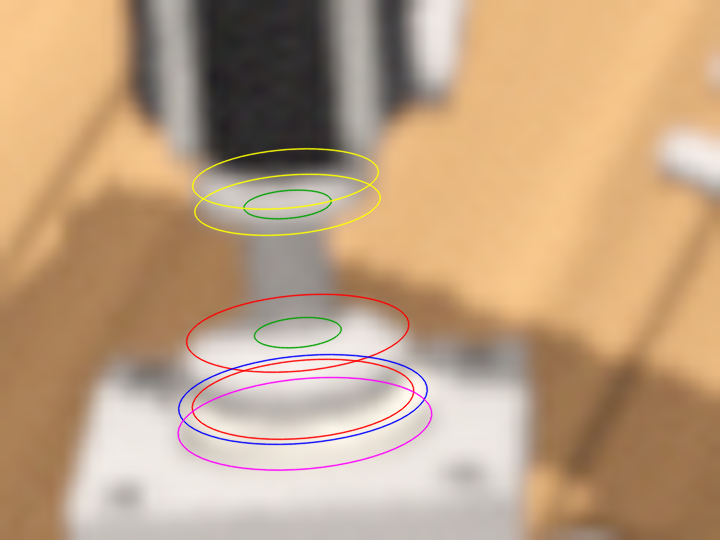

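View pics/r2_top.png

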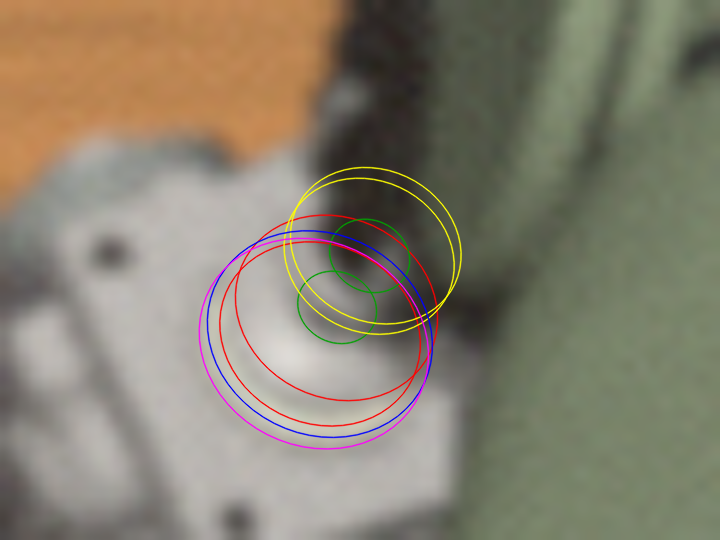

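Run:
```python
import cv2,pickle
im=pickle.load(open("top_g7.pkl","rb"))["frame"][190:215,190:223]
im=cv2.resize(im,None,fx=24,fy=24,interpolation=cv2.INTER_CUBIC)
im=cv2.convertScaleAbs(im,alpha=1.6,beta=-120);cv2.imwrite("pics/g7t.png",im)
```

```text
(no output)
```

View pics/g7t.png

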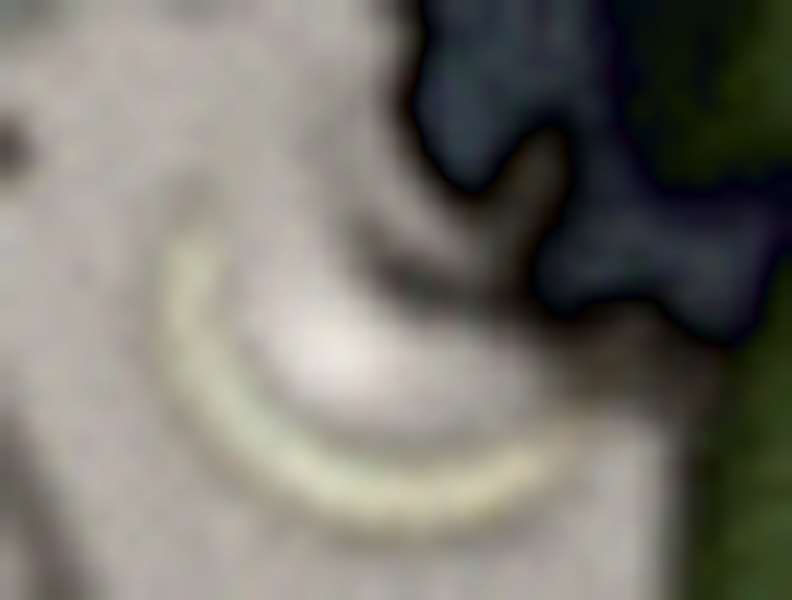

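Call:
jog_arm --pt "0 0 0 -0.2 0 0 10" --pt "0 0 0 -0.2 0.07 -0.08 10" --pt "0 0 0 0.1 0 0 10" --pt "0 0 0 0.1 0 0 10" --pt "0 0 0 0.1 0 0 10" --pt "0 0 0 0.1 0 0 10" --pt "0 0 0 0.1 0 0 10"

```text
t: 8.55
eef_pos: [0.5657, 0.1802, 0.1907]
ee_rot: [[-0.209, -0.299, 0.931], [0.451, 0.816, 0.363], [-0.868, 0.495, -0.035]]
wrist_force: [-1.0, -4.2, 6.2]
finger_gap: 0.0247
```

```bash
python3 look.py g8 side,240,225,60,45,12 top,190,190,33,25,24;python3 -c "
from q import *
s=sensors.read_state();print(s['eef_pos'],(s['eef_pos']-O)@n,s['wrist_force'],s['wrist_force']@n)"
```

```text
[0.5657 0.1802 0.1906] 0.06927809241731463 [-0.5619 -4.6408  4.9825] 6.295804909236086
```

View pics/g8_side.png

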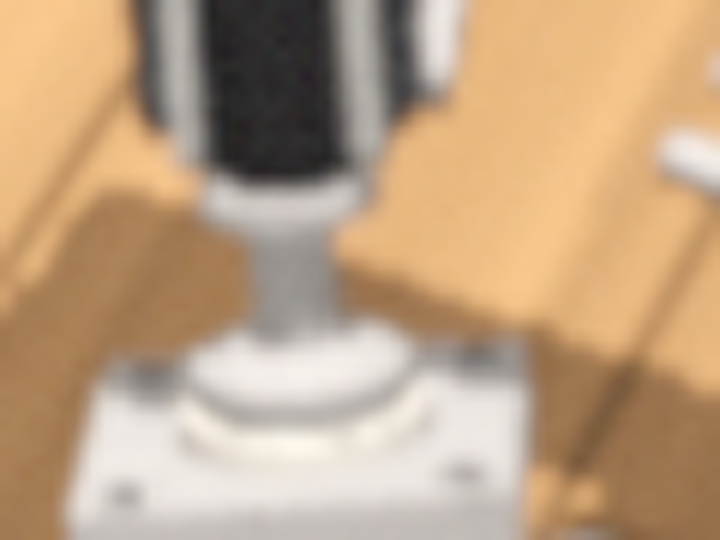

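View pics/g8_top.png

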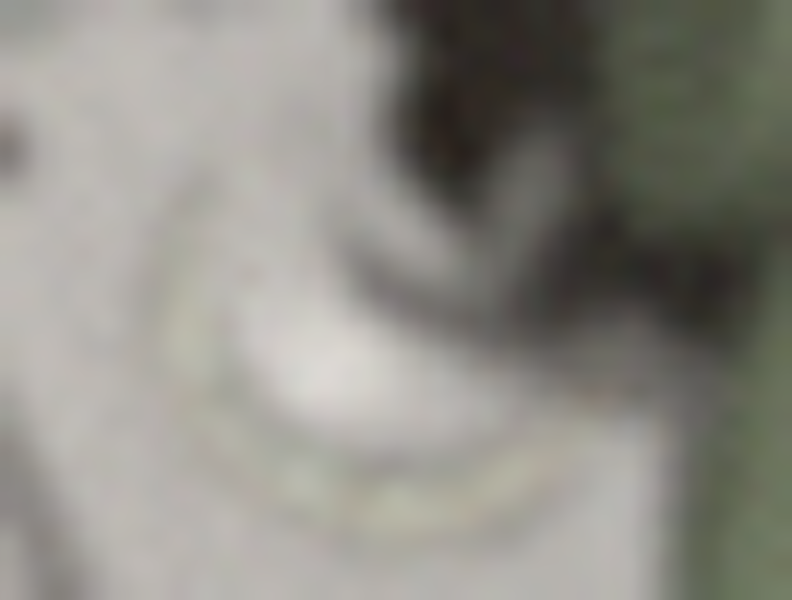

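Call:
jog_arm --pt "0 0 0 0.1 0 0 10" --pt "0 0 0 0.1 0 0 10" --pt "0 0 0 0.1 0 0 10"

```text
t: 8.95
eef_pos: [0.565, 0.1816, 0.1879]
ee_rot: [[-0.209, -0.299, 0.931], [0.451, 0.816, 0.363], [-0.868, 0.496, -0.035]]
wrist_force: [0.0, -4.1, 5.0]
finger_gap: 0.0244
```

Call:
jog_arm --pt "0 0 0 0.06 0 0 10" --pt "0 0 0 0.06 0 0 10"

```text
t: 9.15
eef_pos: [0.5647, 0.1822, 0.1869]
ee_rot: [[-0.209, -0.299, 0.931], [0.451, 0.815, 0.363], [-0.868, 0.496, -0.035]]
wrist_force: [-0.2, -4.2, 5.4]
finger_gap: 0.0247
```

```bash
python3 look.py g9 side,240,225,60,45,12 top,190,190,33,25,24;python3 -c "
from q import *
s=sensors.read_state();print(s['eef_pos'],(s['eef_pos']-O)@n,s['wrist_force'],s['wrist_force']@n)"
```

```text
[0.5647 0.1822 0.1868] 0.06489295526537729 [ 0.2177 -4.4147  5.0238] 6.39496167777748
```

View pics/g9_side.png

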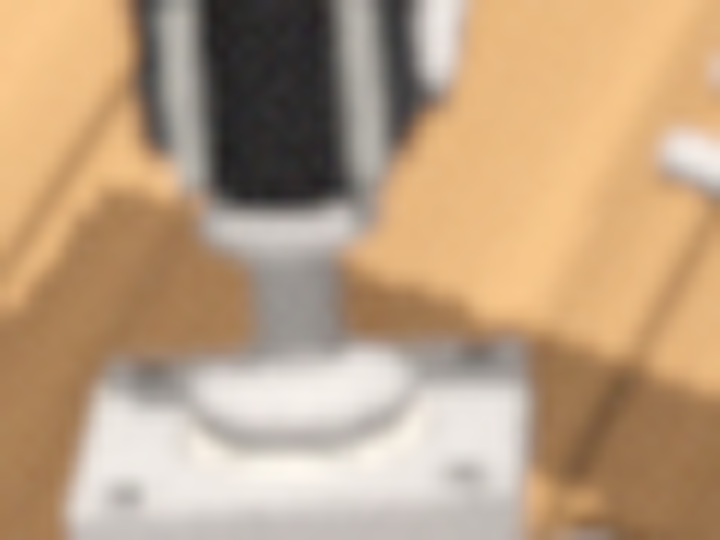

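Call:
jog_arm --pt "0 0 0 0.05 0 0 10" --pt "0 0 0 0.05 0 0 10"

```text
t: 9.45
eef_pos: [0.5645, 0.1827, 0.1858]
ee_rot: [[-0.209, -0.299, 0.931], [0.451, 0.815, 0.363], [-0.868, 0.496, -0.036]]
wrist_force: [0.2, -4.5, 4.8]
finger_gap: 0.0246
```

Call:
jog_arm --pt "0 0 0 0.05 0 0 10"

```text
t: 9.55
eef_pos: [0.5644, 0.1829, 0.1854]
ee_rot: [[-0.209, -0.299, 0.931], [0.451, 0.815, 0.363], [-0.868, 0.496, -0.036]]
wrist_force: [0.7, -3.6, 5.5]
finger_gap: 0.0248
```

Call:
jog_arm --pt "0 0 0 0.03 0 0 10"

```text
t: 9.65
eef_pos: [0.5643, 0.1831, 0.1851]
ee_rot: [[-0.209, -0.299, 0.931], [0.451, 0.815, 0.363], [-0.868, 0.496, -0.036]]
wrist_force: [-0.9, -5.1, 5.7]
finger_gap: 0.0246
```

Call:
jog_arm --pt "0 0 0 0.03 0 0 10"

```text
t: 9.75
eef_pos: [0.5643, 0.1832, 0.1849]
ee_rot: [[-0.209, -0.299, 0.931], [0.451, 0.816, 0.363], [-0.868, 0.496, -0.036]]
wrist_force: [0.6, -4.7, 4.8]
finger_gap: 0.0244
```

Call:
jog_arm --pt "0 0 0 0.03 0 0 10"

```text
t: 9.85
eef_pos: [0.5642, 0.1833, 0.1846]
ee_rot: [[-0.209, -0.299, 0.931], [0.451, 0.815, 0.363], [-0.868, 0.496, -0.036]]
wrist_force: [-0.6, -3.9, 3.8]
finger_gap: 0.0247
```

Call:
jog_arm --pt "0 0 0 0.03 0 0 10"

```text
t: 9.95
eef_pos: [0.5641, 0.1835, 0.1843]
ee_rot: [[-0.209, -0.299, 0.931], [0.451, 0.815, 0.363], [-0.868, 0.496, -0.036]]
wrist_force: [0.3, -3.9, 6.0]
finger_gap: 0.0244
```

Call:
jog_arm --pt "0 0 0 0.03 0 0 10"

```text
t: 10.05
eef_pos: [0.5641, 0.1835, 0.1843]
ee_rot: [[-0.209, -0.299, 0.931], [0.451, 0.815, 0.363], [-0.868, 0.496, -0.035]]
wrist_force: [0.4, -5.0, 7.5]
finger_gap: 0.0248
```

Rising slightly and the TCP stopped; continue gently.

Call:
jog_arm --pt "0 0 0 0.02 0 0 10"

```text
t: 10.15
eef_pos: [0.5641, 0.1835, 0.1843]
ee_rot: [[-0.209, -0.299, 0.931], [0.451, 0.816, 0.363], [-0.868, 0.495, -0.035]]
wrist_force: [0.4, -5.6, 7.9]
finger_gap: 0.0247
```

Call:
jog_arm --pt "0 0 0 0.02 0 0 10"

```text
t: 10.25
eef_pos: [0.5641, 0.1835, 0.1842]
ee_rot: [[-0.208, -0.299, 0.931], [0.451, 0.816, 0.363], [-0.868, 0.495, -0.035]]
wrist_force: [0.3, -6.4, 8.6]
finger_gap: 0.0245
```

Call:
jog_arm --pt "0 0 0 0.02 0 0 10"

```text
t: 10.35
eef_pos: [0.5641, 0.1835, 0.1842]
ee_rot: [[-0.208, -0.299, 0.931], [0.451, 0.816, 0.363], [-0.868, 0.495, -0.035]]
wrist_force: [0.1, -7.1, 8.9]
finger_gap: 0.0247
```

Call:
jog_arm --pt "0 0 0 0.04 0 0 10"

```text
t: 10.45
eef_pos: [0.5641, 0.1836, 0.1842]
ee_rot: [[-0.208, -0.3, 0.931], [0.451, 0.816, 0.363], [-0.868, 0.495, -0.035]]
wrist_force: [-0.6, -8.2, 11.2]
finger_gap: 0.0246
```

```bash
python3 look.py ga side,240,225,60,45,12 top,190,190,33,25,24;python3 -c "
from q import *
s=sensors.read_state();print(s['eef_pos'],(s['eef_pos']-O)@n,s['wrist_force'],s['wrist_force']@n)
q('ga',[('side',240,225,60,45,12)],-.002,0.0,0,out='r3',hr=-.002)"
```

```text
[0.5641 0.1836 0.1842] 0.061932201009563266 [ 0.2746 -7.2447  9.2963] 11.387872222431167
```

View pics/ga_side.png

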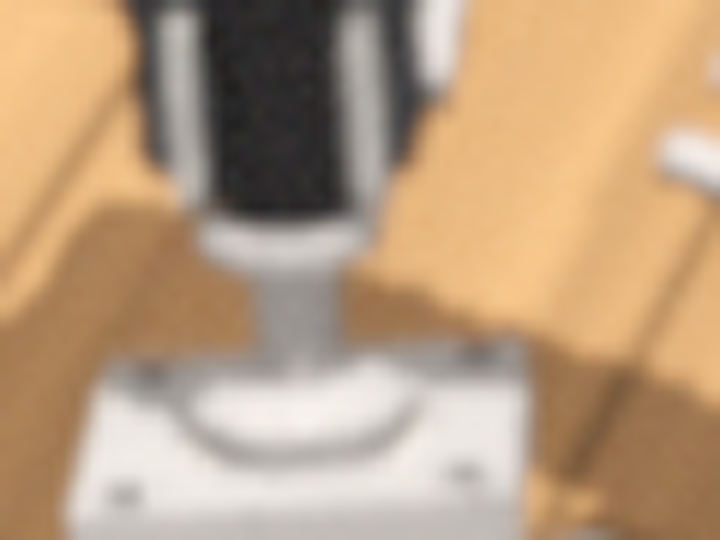

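View pics/ga_top.png

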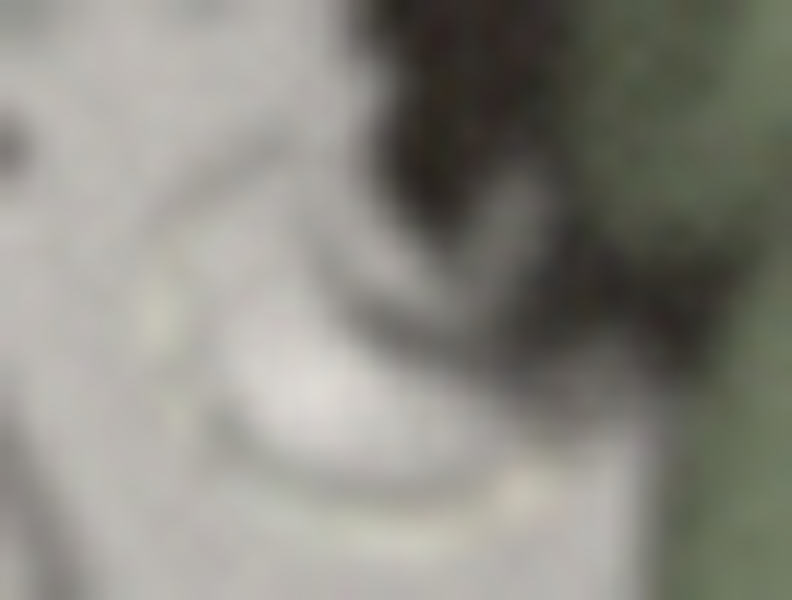

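View pics/r3_side.png

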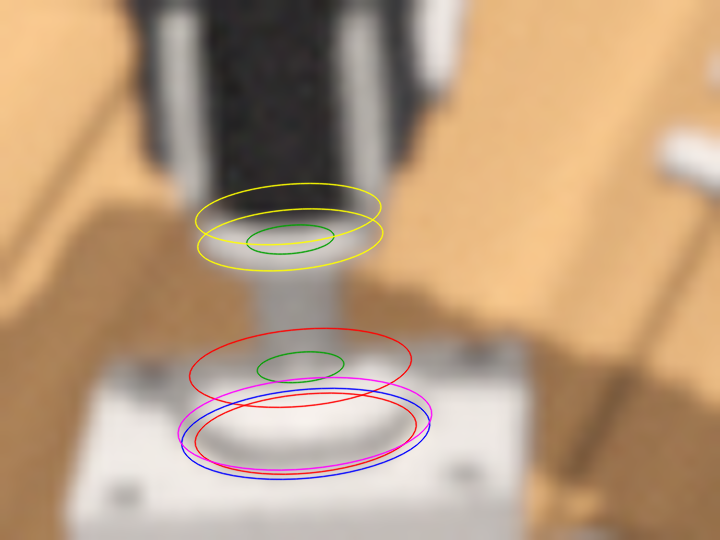

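Call:
jog_arm --pt "0 0 0 0.05 0 0 10" --pt "0 0 0 0 0 0 10"

```text
t: 10.75
eef_pos: [0.5641, 0.1836, 0.1842]
ee_rot: [[-0.208, -0.3, 0.931], [0.451, 0.816, 0.363], [-0.868, 0.495, -0.034]]
wrist_force: [-1.0, -8.7, 11.7]
finger_gap: 0.0247
```

Call:
jog_arm --pt "0 0 0 -0.3 0 0 10" --pt "0 0 0 -0.7 0 0 10" --pt "0 0 0 -1.5 0 0 10" --pt "0 0 0 -2 0 0 10" --pt "0 0 0 -2 0 0 10" --pt "0 0 0 -1 0 0 10" --pt "0 0 0 0 0 0 10" --pt "0 0 0 0 0 0 10"

```text
t: 11.55
eef_pos: [0.579, 0.1509, 0.2466]
ee_rot: [[-0.21, -0.298, 0.931], [0.451, 0.815, 0.363], [-0.867, 0.496, -0.037]]
wrist_force: [0.3, -0.3, -1.7]
finger_gap: 0.0242
```

```bash
python3 look.py gb side,220,190,100,75,8 top,180,175,60,45,12;python3 -c "
from h import *
from station import sensors
s=sensors.read_state();print(s['t'],s['eef_pos'],s['wrist_force'])
print(s['ee_rot'])
plan(s['eef_pos'],s['ee_rot'],[.5497,-.3333,.25],down(-.545),15)"
```

```text
11.65 [0.5787 0.151  0.2463] [ 0.362   0.8772 -1.2416]
[[-0.2114 -0.2978  0.9309]
 [ 0.4509  0.8154  0.3632]
 [-0.8672  0.4965 -0.0381]]
[0.059, -0.018, -0.031, -1.44, -2.56, -1.35]
[0.059, -0.018, -0.031, -1.38, -2.68, -1.17]
[0.059, -0.018, -0.031, -1.31, -2.79, -0.99]
[0.059, -0.018, -0.031, -1.24, -2.88, -0.8]
[0.059, -0.018, -0.031, -1.16, -2.96, -0.6]
[0.059, -0.018, -0.031, -1.08, -3.02, -0.41]
[0.059, -0.018, -0.031, -0.99, -3.07, -0.21]
[0.059, -0.018, -0.031, -0.9, -3.11, -0.01]
[0.059, -0.018, -0.031, -0.8, -3.13, 0.19]
[0.059, -0.018, -0.031, -0.69, -3.13, 0.39]
[0.059, -0.018, -0.031, -0.59, -3.13, 0.58]
[0.059, -0.019, -0.031, -0.48, -3.1, 0.78]
[0.059, -0.018, -0.031, -0.37, -3.07, 0.97]
[0.06, -0.019, -0.031, -0.25, -3.01, 1.15]
[0.059, -0.018, -0.031, -0.14, -2.94, 1.33]
```

View pics/gb_side.png

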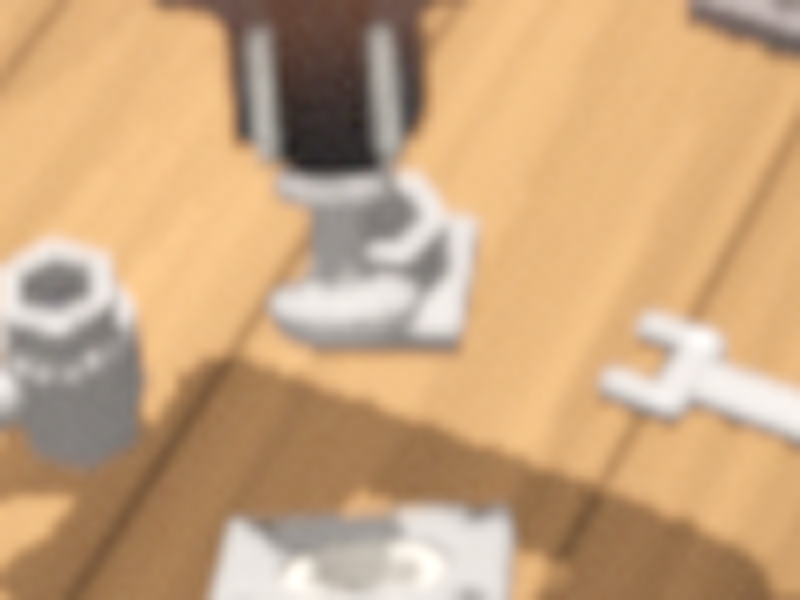

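View pics/gb_top.png

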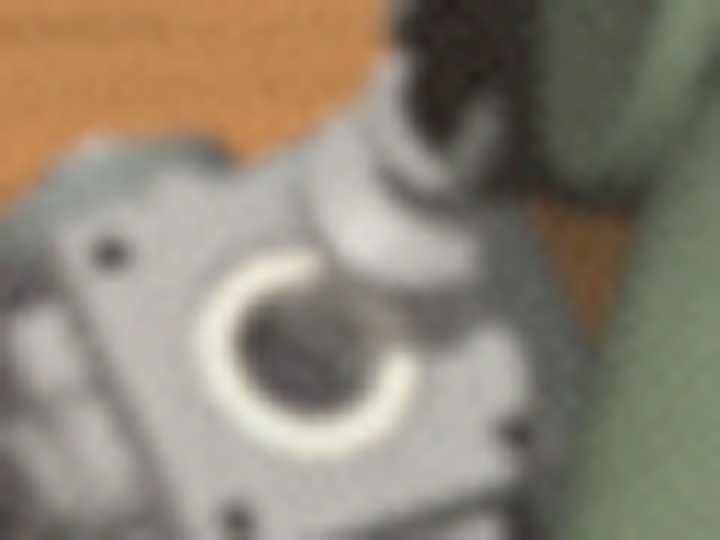

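The ring now sits below the face, evenly sunk (top crop centre ≈ (308,350), all round its pocket). Returning to the tray.

Call:
jog_arm --pt "0.059 -0.018 -0.031 -1.44 -2.56 -1.35 10" --pt "0.059 -0.018 -0.031 -1.38 -2.68 -1.17 10" --pt "0.059 -0.018 -0.031 -1.31 -2.79 -0.99 10" --pt "0.059 -0.018 -0.031 -1.24 -2.88 -0.8 10" --pt "0.059 -0.018 -0.031 -1.16 -2.96 -0.6 10" --pt "0.059 -0.018 -0.031 -1.08 -3.02 -0.41 10" --pt "0.059 -0.018 -0.031 -0.99 -3.07 -0.21 10" --pt "0.059 -0.018 -0.031 -0.9 -3.11 -0.01 10" --pt "0.059 -0.018 -0.031 -0.8 -3.13 0.19 10" --pt "0.059 -0.018 -0.031 -0.69 -3.13 0.39 10"

```text
t: 12.65
eef_pos: [0.5594, -0.1728, 0.2491]
ee_rot: [[-0.024, 0.25, 0.968], [0.177, 0.954, -0.242], [-0.984, 0.165, -0.067]]
wrist_force: [-0.1, 0.2, -1.5]
finger_gap: 0.0249
```

Call:
jog_arm --pt "0.059 -0.018 -0.031 -0.59 -3.13 0.58 10" --pt "0.059 -0.019 -0.031 -0.48 -3.1 0.78 10" --pt "0.059 -0.018 -0.031 -0.37 -3.07 0.97 10" --pt "0.06 -0.019 -0.031 -0.25 -3.01 1.15 10" --pt "0.059 -0.018 -0.031 -0.14 -2.94 1.33 10" --pt "0 0 0 0 0 0 10" --pt "0 0 0 0 0 0 10" --pt "0 0 0 0 0 0 10"

```text
t: 13.45
eef_pos: [0.5501, -0.3324, 0.2504]
ee_rot: [[0.001, 0.518, 0.855], [0.002, 0.855, -0.518], [-1.0, 0.002, -0.0]]
wrist_force: [0.9, -1.2, -2.0]
finger_gap: 0.0246
```

```bash
python3 look.py gc side,290,70,100,75,8; python3 -c "
from h import *
from station import sensors
s=sensors.read_state();print(s['t'],s['eef_pos'],s['wrist_force'])
print(s['ee_rot'])
plan(s['eef_pos'],s['ee_rot'],[.5499,-.3337,.09],down(-.545),8)"
```

```text
13.5 [ 0.5502 -0.3324  0.2506] [ 0.7802 -0.4238 -0.8892]
[[ 0.0012  0.5177  0.8555]
 [ 0.0012  0.8555 -0.5177]
 [-1.      0.0016  0.0004]]
[0.0, 0.0, 0.0, 2.01, -0.02, 0.0]
[0.0, 0.0, 0.0, 2.01, -0.02, 0.0]
[0.0, 0.0, 0.0, 2.01, -0.02, 0.01]
[0.0, 0.0, 0.0, 2.01, -0.02, 0.0]
[0.0, 0.0, 0.0, 2.01, -0.02, 0.01]
[0.0, 0.0, -0.001, 2.0, -0.02, 0.0]
[0.0, 0.0, 0.0, 2.01, -0.01, 0.01]
[0.001, 0.0, -0.001, 2.0, -0.02, 0.0]
```

View pics/gc_side.png

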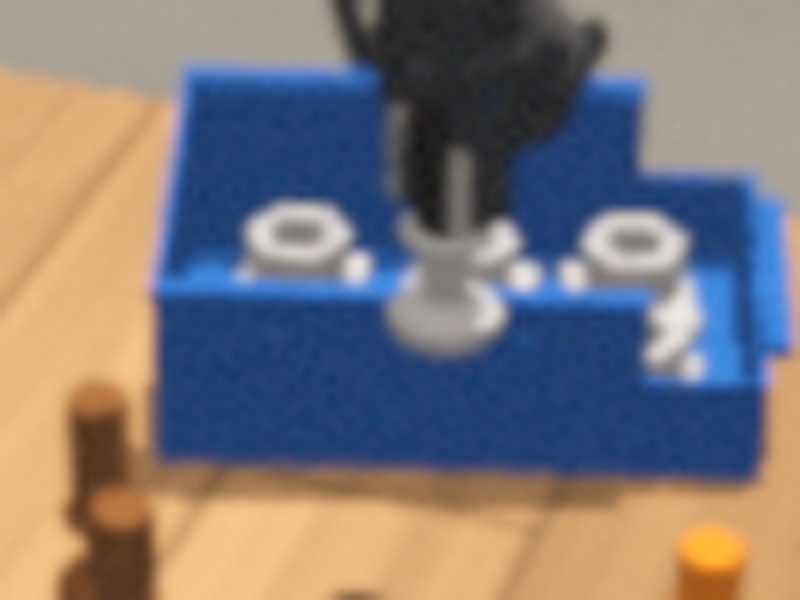

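Driver still upright in the fingers. Lowering to just above the recess floor.

Call:
jog_arm --pt "0 0 0 2 -0.02 0 10" --pt "0 0 0 2.5 -0.02 0 10" --pt "0 0 0 2.5 -0.02 0.01 10" --pt "0 0 0 2.5 -0.02 0 10" --pt "0 0 0 2.5 -0.02 0.01 10" --pt "0 0 0 2 -0.02 0 10" --pt "0 0 0 1.5 -0.02 0.01 10" --pt "0 0 0 1 -0.01 0 10" --pt "0 0 0 0 0 0 10" --pt "0 0 0 0 0 0 10"

```text
t: 14.5
eef_pos: [0.5504, -0.3349, 0.0866]
ee_rot: [[0.003, 0.518, 0.855], [-0.001, 0.855, -0.518], [-1.0, 0.001, 0.003]]
wrist_force: [0.5, -0.5, -1.6]
finger_gap: 0.0249
```

Call:
jog_arm --pt "0 0 0 0.4 0 0 10" --pt "0 0 0 0.3 0 0 10" --pt "0 0 0 0.1 0 0 10" --pt "0 0 0 0 0 0 10"

```text
t: 14.9
eef_pos: [0.5499, -0.335, 0.078]
ee_rot: [[0.002, 0.519, 0.855], [-0.0, 0.855, -0.519], [-1.0, 0.001, 0.002]]
wrist_force: [-0.4, 0.5, -0.8]
finger_gap: 0.0248
```

Call:
jog_arm --pt "0 0 0 0.1 0 0 10" --pt "0 0 0 0.1 0 0 10" --pt "0 0 0 0.1 0 0 10"

```text
t: 15.2
eef_pos: [0.55, -0.3351, 0.075]
ee_rot: [[0.002, 0.519, 0.855], [-0.0, 0.855, -0.519], [-1.0, 0.001, 0.002]]
wrist_force: [-0.1, 0.9, -2.5]
finger_gap: 0.0249
```

Call:
jog_arm --pt "0 0 0 0.1 0 0 10" --pt "0 0 0 0.05 0 0 10"

```text
t: 15.4
eef_pos: [0.5499, -0.3351, 0.0734]
ee_rot: [[0.002, 0.519, 0.855], [-0.0, 0.855, -0.519], [-1.0, 0.001, 0.002]]
wrist_force: [0.1, 0.7, -1.9]
finger_gap: 0.0246
```

Call:
jog_arm --pt "0 0 0 0.05 0 0 10" --pt "0 0 0 0.05 0 0 10"

```text
t: 15.6
eef_pos: [0.55, -0.3351, 0.0726]
ee_rot: [[0.002, 0.519, 0.855], [-0.0, 0.855, -0.519], [-1.0, 0.001, 0.002]]
wrist_force: [0.2, 1.1, 2.3]
finger_gap: 0.0249
```

```bash
python3 look.py gd side,290,95,100,75,8
```

View pics/gd_side.png

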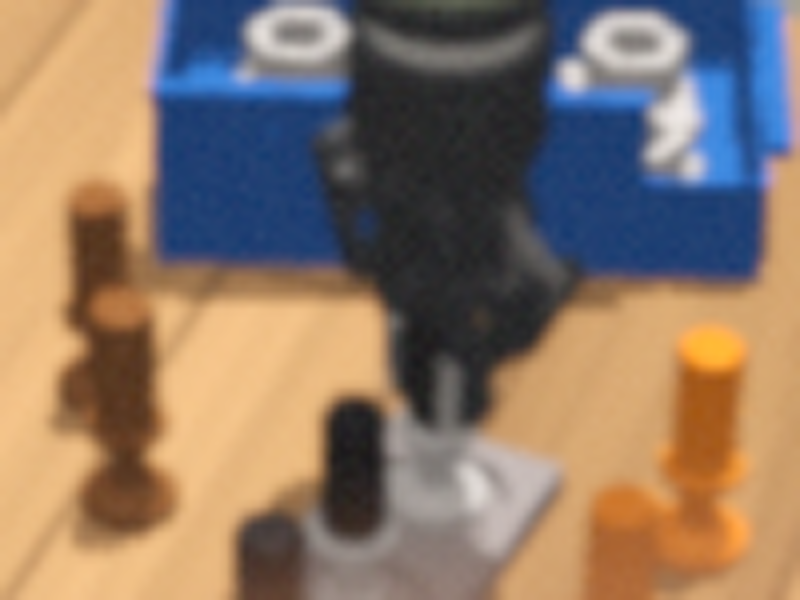

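Touchdown at the same height as the pick (0.0726), force changed sign. Release.

Call:
jog_arm --pt "0 0 0 0 0 0 30" --pt "0 0 0 0 0 0 60" --pt "0 0 0 0 0 0 100" --pt "0 0 0 0 0 0 100" --pt "0 0 0 0 0 0 100" --pt "0 0 0 0 0 0 100" --pt "0 0 0 0 0 0 100" --pt "0 0 0 0 0 0 100"

```text
t: 16.45
eef_pos: [0.55, -0.3351, 0.0725]
ee_rot: [[0.002, 0.519, 0.855], [-0.0, 0.855, -0.519], [-1.0, 0.001, 0.002]]
wrist_force: [0.7, -0.3, -1.2]
finger_gap: 0.0854
```

Call:
jog_arm --pt "0 0 0 -1 0 0 100" --pt "0 0 0 -2 0 0 100" --pt "0 0 0 -3 0 0 100" --pt "0 0 0 -3 0 0 100" --pt "0 0 0 -3 0 0 100" --pt "0 0 0 -3 0 0 100" --pt "0 0 0 0 0 0 100" --pt "0 0 0 0 0 0 100"

```text
t: 17.25
eef_pos: [0.5498, -0.3351, 0.2238]
ee_rot: [[0.004, 0.519, 0.855], [-0.001, 0.855, -0.519], [-1.0, 0.001, 0.004]]
wrist_force: [-0.4, 0.3, -0.3]
finger_gap: 0.0856
```

Call:
jog_arm --pt "0 0 0 0 -4 0 100" --pt "0 0 0 0 -4 0 100" --pt "0 0 0 0 -4 0 100" --pt "0 0 0 0 -4 0 100" --pt "0 0 0 0 -4 0 100" --pt "0 0 0 0 -4 0 100" --pt "0 0 0 0 0 0 100" --pt "0 0 0 0 0 0 100"

```text
t: 18.05
eef_pos: [0.4242, -0.5403, 0.2205]
ee_rot: [[0.0, 0.52, 0.854], [0.003, 0.854, -0.52], [-1.0, 0.003, -0.001]]
wrist_force: [-0.2, -0.4, 0.4]
finger_gap: 0.0853
```

```bash
python3 look.py ge side,290,120,100,75,8 top,340,170,100,75,8
python3 - <<'E'
import pickle,cv2
s=pickle.load(open("top_ge.pkl","rb"))["frame"];cv2.imwrite("pics/ge_full.png",s)
s=pickle.load(open("side_ge.pkl","rb"))["frame"][245:320,220:320];cv2.imwrite("pics/ge_valve.png",cv2.resize(s,None,fx=8,fy=8,interpolation=2))
E
```

```text
(no output)
```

View pics/ge_side.png

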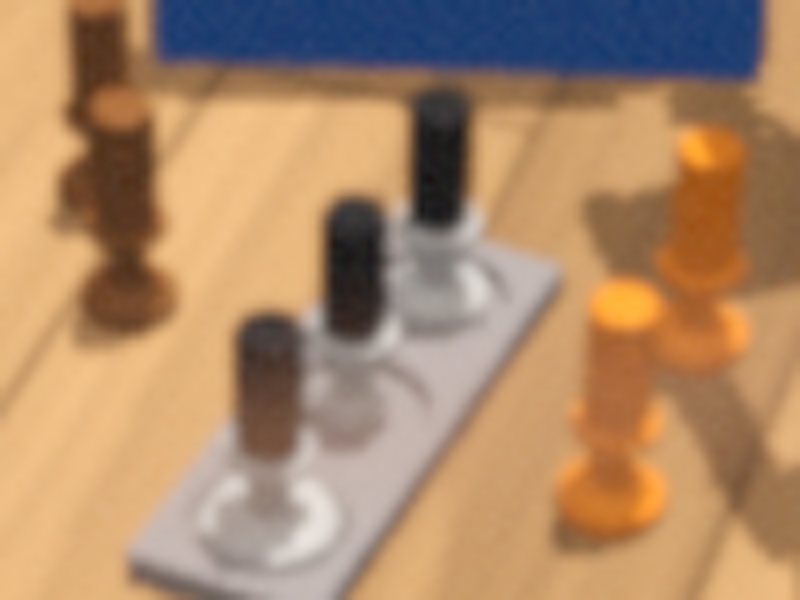

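View pics/ge_full.png

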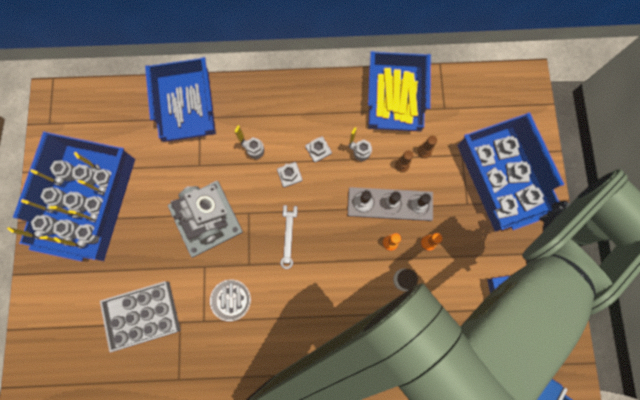

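View pics/ge_valve.png

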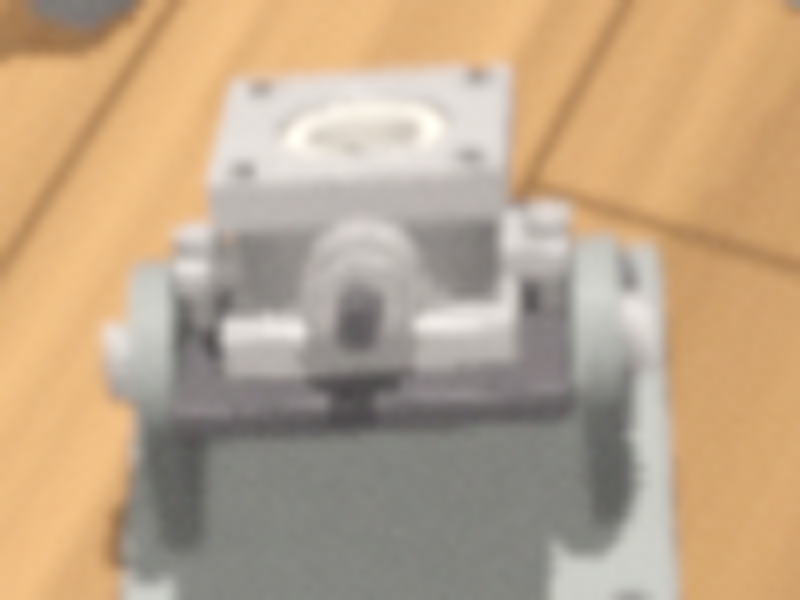

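The ring is sunk below the face. The driver stands at crop (440,103), the same pixel as at the start, and nothing else has moved. Handing in.

```bash
python3 -c "
from station import bot,sensors
s=sensors.read_state();print(s['t'],abs(s['qvel']).max());print(bot.close_job())"
```

```text
18.15 0.013981196460750585
the job is handed in; nothing more can be done
None
```

The seat ring is pressed home and the fitting driver is back upright in its own recess. I handed the job in at about 18 s; no verdict was reported.

- **Pressing:** I took the 41 mm driver from the -y recess and lined it up over the ring along the pocket. At first contact it sat about 1 mm off centre, so I backed off, shifted it and pressed again. The ring slid at about 8 N. When the tool stopped advancing and the wrist force rose to about 14–16 N after allowing for the driver's weight, I took that as the shoulder and stopped.
- **Last checks:** The pictures show the ring below the valve face all round. They put its travel at roughly 8–9 mm, against about 7.5 mm expected, which is within pixel accuracy. The driver stands upright within about a pixel (some 2 mm) of where it started. The other drivers and the loose parts look unmoved, and the gripper is open and clear.
- **Disagreement:** Heights measured by triangulating the two cameras came out 2–3.5 mm too high. I corrected for that by comparing the driver with the valve directly in the same pictures.

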